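Feel for the release notch of a label-roll clamp and press the key inside it

TASK

The label roll on the bench unwinder is due for changing, so release the black clamp cap on top of it. Its release notch is out of your sight somewhere in the far side of the cap's rim: feel for it by running the closed fingertips lightly along the rim until they drop in, then press the key inside it towards the middle so that the cap springs up, and take the hand away. Force nothing and pick nothing up; the label roll stays on its spindle and the things round about stay where they are.

Things in the scene. Friction and masses are not known exactly. Their poses are not given: they have to be found in the camera images.
- unwinder: bench unwinder, fixed on the 3 mm rubber mat: round grey foot 160 mm wide with two white guide rollers (75 mm high) towards the robot, an aluminium reel flange 116 mm wide (top 30 mm up), the label roll on it, a black clamp cap on top. Origin on the upright reel axis, under the foot; -x points to the guide rollers. The reel is braked: it turns with its cap only if forced with over 3 N m.
- cap_top (a point): on the reel axis, level with the flat top of the cap's rim while clamped, 109 mm above the foot's underside. The cap is a black disc of 60 mm radius about the axis with an upright smooth rim 30 mm high (79 to 109 mm above it, top edge bevelled 2 mm) and a black hub in its middle, 56 mm across, 12 mm higher than the rim. But for one notch the rim is an unbroken circle.
- rim_mid (a point): on the reel axis, 94 mm above the foot's underside: half height of the rim, and so of its one release notch. The notch points at the axis; 44 mm wide between parallel walls, mouth flared to 55 mm, open above and outside, floor 4 mm above the cap's underside, 26 mm deep from rim to key. Its place is not given: its middle lies anywhere within 70 degrees either side of world +x as seen from the axis.
- release_key (a joint): black ribbed spring key at the inner end of the notch: upright face 40 mm wide, 23 mm high (5 to 28 mm above the cap's underside), 34 mm from the axis. Value in m: 0 at rest, grows as it is pushed straight to the axis, 0.006 at its stop. It takes 2.3 N to start, 5 N at the stop, and springs back. The catch lets go at about 0.003.
- clamp_cap (a joint): height of the cap in m above its clamped position: 0 to 0.001 clamped, 0.010 released. When the catch lets go, a spring lifts the cap straight up by 10 mm with about 11 N and keeps it up; notch and key rise with it.
- label_roll: printed yellow and white label roll, 94 mm in diameter, 48 mm high, loose on the spindle under the cap; origin in the middle of its underside, 30 mm above the unwinder's. It must stay there.
- spare_roll: bystander: second roll like it, 94 mm in diameter, 48 mm high, lying flat on the table at the right; origin in the middle of its underside
- tape: bystander: roll of masking tape, 100 mm in diameter, 25 mm high, lying flat; origin in the middle of its underside
- scissors: bystander: blue-handled scissors, 199 mm long, 9 mm high, lying on the table; origin at their middle, on the underside
- cap_stray: bystander: yellow bottle cap, 29 mm in diameter, 17 mm high; origin in the middle of its underside
- pen_click: bystander: blue ball pen, 145 mm long, lying near the front edge; origin at its middle, on the underside
- marker: bystander: blue and white marker, 135 mm long, lying in front of the unwinder; origin at its middle, on the underside
- screwdriver: bystander: screwdriver with red handle, 190 mm long, lying at the left of the mat; origin at its middle, on the underside
Mind the look-alikes: they are no part of the job. Leave any red look-alike of the label_roll alone.

How it is judged (in metres and radians):
On the way, in this order (a step that is already met when the one before it is completed fails the run):
1. the fingertips feel along the rim: they touch the unwinder for a tenth of a second before the key is moved (contact force between the fingers and unwinder above 0.5 N and value of joint release_key below 0.001 m), for 0.1 s.
2. the release key inside the notch is pressed in by at least 2 mm with the fingers (value of joint release_key above 0.002 m and contact force between the fingers and unwinder above 0.3 N).
At the end, for the whole second after the job is handed in: The cap has sprung up (at least 8 of its 10 mm), the key has sprung back (within 1.5 mm of rest), and the label roll still lies at rest on the reel (within 6 mm of the axis, not raised by more than 4 mm) (value of joint clamp_cap above 0.008 m and value of joint release_key below 0.0015 m and z of label_roll in the frame of unwinder below 0.034 m and horizontal distance between label_roll and unwinder below 0.006 m and linear speed of label_roll below 0.02 m/s); the robot touches nothing.
It fails at once if the unwinder, its cap or its key is pushed with more than 40 N (contact force between the arm and unwinder above 40 N).
It fails at once if the label roll is lifted or shifted by more than 8 mm (distance of label_roll from where it was at the start of the episode above 0.008 m).
It fails at once if a bystander is moved by more than 15 mm (distance of any of spare_roll, tape, scissors, cap_stray, pen_click, marker, screwdriver from where it was at the start of the episode above 0.015 m).
It also fails if it takes over 64 s, if anything falls off the work surface, if the arm or the gripper's body presses on something with over 40 N, if the wrist force passes 120 N, or if a joint passes its speed limit or range.

ROBOT

A 6-joint arm with a two-finger parallel gripper is mounted at the origin on a cart in front of the work surface, level with it; the furniture and walls round the work are solid. World frame = base frame: x ahead of the robot, y to its left, z up, the work surface at z = 0. Lengths are in mm, angles in rad, forces in N, time in s.
With the tool pointing down it reaches from about 275 to 825 mm from the base axis. Payload 4.9 kg.
Tool frame: the origin (TCP) lies at the very end of the fingers, on their centre line; the grasp point (between the pads) lies 19 mm behind it; y points along the fingers, x is the direction in which the jaws open and shut, and the axes are right-handed (so a half turn about y gives the same grasp; the last joint's range is limited). The gripper opens to 85 mm and grips with 20 to 120 N. Pads are 22 mm wide; open, the fingers measure 114 mm over their backs; the gripper's body (76 mm by 85 mm) begins 54 mm behind the grasp point. The pads swing forward as they close: fully open they stand 13 mm farther back than shut.
Start: joints at [-1.378, 0.326, -0.193, 1.052, 0, 1.437], TCP at [176.57, -520.905, 208.581] pointing down, gripper open.
Joint ranges: [-2.65, 2.65], [-0.97, 1.79], [-1.3, 1.35], [-1.93, 2.1], [-1.47, 1.37], [-3.14, 3.14]. Speed limits (rad/s): [2.57, 2.57, 3.14, 3.14, 3.14, 3.14].

INTERFACE

Orientations are given as a rotation vector (axis times angle).
In Python, from workcell import * gives the robot as it stands.
- The arm moves only by the tool jog_arm, never from a script. Its argument "series" is a list of rows, each a list of 3 entries, a list of its own where there are three numbers: the shift along the tool's x, y, z as a fraction of full scale, then the turn, a rotation vector about the tool's x, y, z as a fraction of full scale, then the gripper command: -1 is shut, 1 is fully open, values between are in proportion. In form: [[[x, y, z], [ax, ay, az], gripper], ...]. A call has 1 to 5 rows; each row shifts and turns the commanded pose from where the row before left it, along the tool's axes as they then stand; what a row does not reach is not made up. Full scale, the value 1, is 0.04 m for a shift and 8 degrees for a turn. A row lasts 1/8 s, in which the tool goes at most 62.5 mm and 10.7 degrees, less where a joint would pass 70% of its speed; a pose out of reach is approached as far as the arm can. A call with a number of a shift or a turn outside -1 to 1 is refused whole. A call with a gripper value outside its range is refused whole. The fingers move at their own pace and stop on an object; "grip_force" is the grip in N (left out, the last holds). Time passes only in rows, so rows that do not move let the fingers close. It gives the time, the measured TCP pose, the force and the opening at its end, in the units of the state.
- get_state(): the state, without advancing time (a new reading comes with each control period).
- grab_frame(name): name is "side" or "top"; returns the picture (480x640x3 uint8, red, green, blue); there is no depth.
- camera_params(name): a dict with "fov_y" (degrees; the focal length in pixels is half the picture's height over the tangent of half this angle, whatever the lens; pixels are square), "cx", "cy" (the principal point, pixels), "distortion" ([k1, k2, p1, p2, k3] as OpenCV has them; the pictures are not rectified), "extrinsics" (4x4, takes a point from world to camera coordinates). Camera axes: x right, y up, looking along -z (the intrinsics and any distortion apply to the point x, -y, -z); pixel columns grow to the right and rows downward; lengths in mm; the calibration is good to about 2 mm. A picture is of the moment at which its call begins. camera_params takes no time and is no camera call.
- job_done(): hands the job in, once; it reports no verdict.
The state is a dict: "clock": time; "joint_positions": joint angles; "qvel": joint speeds; "tau": joint torques, N m; "ee_pos": TCP position; "eef_rot": TCP orientation; "force": force on the tool from outside, world axes, zero at the start; "ft_torque": the same for the moment, N m; "opening": finger opening in mm.
Only numpy, scipy, OpenCV 4.12 (cv2) and the standard library are available. Lean on these libraries where they do the work, as an engineer would, in place of code of your own. Each camera call takes 0.05 s, during which the arm holds its last target.

## Working session

There is one attempt and no reset: what is moved stays moved. The work goes in short steps, Python scripts to look and compute and a tool call to move; the robot and the scene stay as the last step left them, time stands still between calls to the robot, and variables do not carry over. Pictures are saved under pics/ and viewed, and the job is handed in when it is done.

Besides the shell and the picture viewer there is one more tool, called after "Emit:" by a JSON object that holds its "fn" and its "kwargs", one argument or row to a line. jog_arm: Moves the arm, as the interface text tells. Its arguments: {"type":"object","properties":{"series":{"type":"array"},"grip_force":{"type":"number"}},"required":["series"]}

```bash
mkdir -p pics; python3 - <<'E'
from workcell import *
import cv2
s=get_state();print(s)
for n in("top","side"):
    cv2.imwrite(f"pics/{n}0.png",grab_frame(n)[:,:,::-1]);print(n,camera_params(n))
E
```

```text
{'clock': 0.0, 'joint_positions': array([-1.37817875e+00,  3.26918719e-01, -1.93550220e-01,  1.05202744e+00,
        9.84291583e-06,  1.43661337e+00]), 'qvel': array([ 0.00175049, -0.0002161 , -0.00173747, -0.00085293, -0.00010026,
       -0.00053962]), 'tau': array([-1.25060822e-03, -4.43395829e+01,  2.62441045e+01,  1.53271027e-02,
        4.05443222e-05,  1.01773129e-06]), 'ee_pos': array([ 176.46287883, -520.27854493,  207.8283613 ]), 'eef_rot': array([-1.34505867,  0.96602755, -0.96399046]), 'force': array([-0.4704938 , -0.25605237, -0.43930797]), 'ft_torque': array([-0.0216231 ,  0.01667062,  0.08030005]), 'opening': 85.73647577384705}
top {'fov_y': 51.38775417328775, 'cx': 321.67543899179486, 'cy': 244.9390185494438, 'distortion': array([-0.00260364,  0.        ,  0.        ,  0.        ,  0.        ]), 'extrinsics': array([[ 6.62422151e-03, -9.99972785e-01, -3.24785958e-03,
         5.21405767e+01],
       [ 9.94754574e-01,  6.25804225e-03,  1.02098846e-01,
        -5.73288530e+02],
       [-1.02075743e-01, -3.90714855e-03,  9.94768957e-01,
        -1.11899752e+03],
       [ 0.00000000e+00,  0.00000000e+00,  0.00000000e+00,
         1.00000000e+00]])}
side {'fov_y': 51.41315869868076, 'cx': 320.6131402400631, 'cy': 236.92029719079508, 'distortion': array([-0.10917551,  0.        ,  0.        ,  0.        ,  0.        ]), 'extrinsics': array([[-9.03045019e-01, -4.29490030e-01, -6.92875179e-03,
         5.39222656e+02],
       [ 1.66861184e-01, -3.65614381e-01,  9.15687430e-01,
        -1.58168833e+02],
       [-3.95811874e-01,  8.25750833e-01,  4.01831460e-01,
        -1.02723376e+03],
       [ 0.00000000e+00,  0.00000000e+00,  0.00000000e+00,
         1.00000000e+00]])}
```

View pics/top0.png

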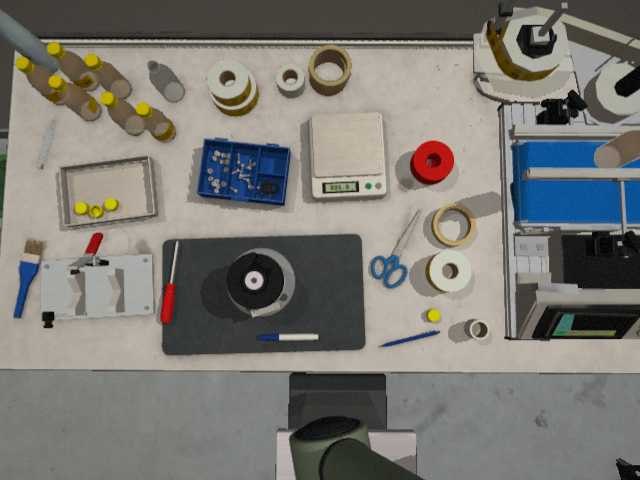

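View pics/side0.png

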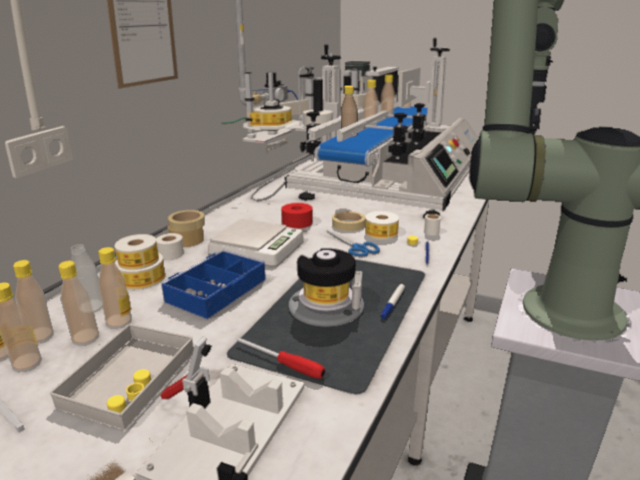

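```bash
python3 - <<'E'
import cv2,numpy as np
for n,(r0,r1,c0,c1) in dict(top=(235,325,205,325),side=(240,330,270,390)).items():
    im=cv2.imread(f"pics/{n}0.png")[r0:r1,c0:c1].astype(float)
    im=255*(im/255)**0.5
    cv2.imwrite(f"pics/{n}0z.png",cv2.resize(im.astype(np.uint8),None,fx=6,fy=6,interpolation=cv2.INTER_CUBIC))
E
```

```text
(no output)
```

View pics/top0z.png

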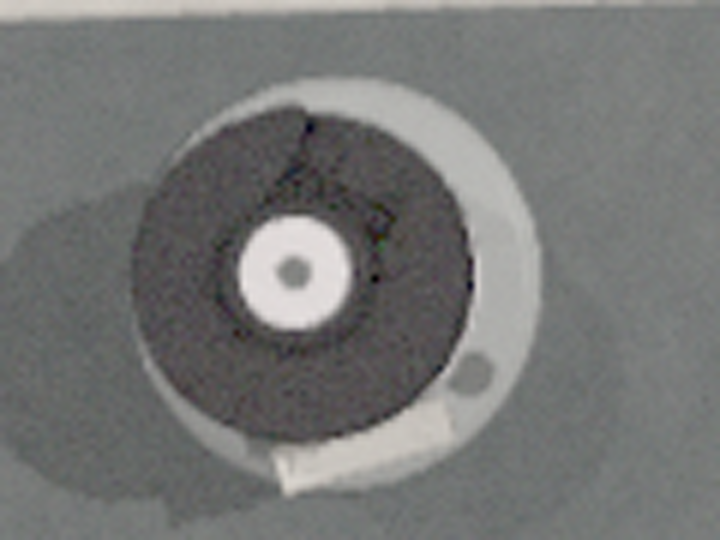

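View pics/side0z.png

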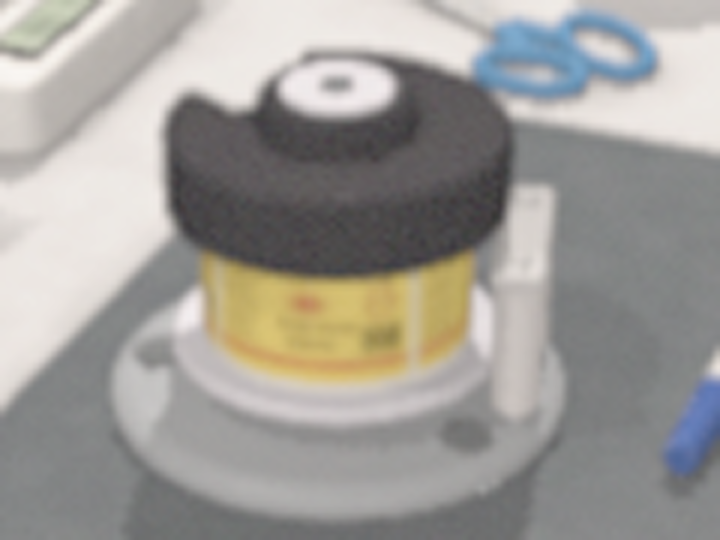

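```bash
cat > h.py <<'E'
import numpy as np,cv2
from workcell import *
def cam(n):
    p=camera_params(n);f=240/np.tan(np.radians(p['fov_y']/2))
    K=np.array([[f,0,p['cx']],[0,f,p['cy']],[0,0,1]]);E=np.diag([1,-1,-1,1.])@p['extrinsics']
    return K,p['distortion'],E
def proj(n,P):
    K,d,E=cam(n);r,_=cv2.Rodrigues(E[:3,:3])
    return cv2.projectPoints(np.atleast_2d(np.array(P,float)),r,E[:3,3],K,d)[0][:,0]
def back(n,uv,z):
    K,d,E=cam(n);q=cv2.undistortPoints(np.array([[uv]],float),K,d)[0,0]
    R=E[:3,:3];c=-R.T@E[:3,3];v=R.T@np.array([q[0],q[1],1]);return c+v*(z-c[2])/v[2]
E
python3 - <<'E'
from h import *
import cv2
def zc(n,r0,c0,r1,c1):
    im=cv2.imread(f"pics/{n}0.png")[r0:r1,c0:c1]
    g=im.min(2); m=(g>150).astype(np.uint8)
    return m
for n,(u0,v0,w) in dict(top=(254,280,14),side=(326,254,14)).items():
    im=cv2.imread(f"pics/{n}0.png");g=im.min(2)
    m=(g>120).astype(np.uint8); m2=np.zeros_like(m);m2[v0-w:v0+w,u0-w:u0+w]=m[v0-w:v0+w,u0-w:u0+w]
    k,l,st,ce=cv2.connectedComponentsWithStats(m2);i=1+st[1:,4].argmax()
    b=st[i];uv=(b[0]+b[2]/2-.5,b[1]+b[3]/2-.5);print(n,b,ce[i],uv,[back(n,q,124)[:2] for q in (ce[i],uv)])
# items
for k,uv,z in [("marker",(258,337),8),("marker",(318,337),8),("scissors",(418,211),5),("scis",(385,285),5),("scdr",(178,243),10),("matR",(362,235),3),("matL",(163,240),3)]:
    print(k,back("top",uv,z).round())
K,d,E=cam("side");print("side cam",-E[:3,:3].T@E[:3,3])
E
```

```text
top [245 271  18  19 243] [253.5473251  279.96707819] (np.float64(253.5), np.float64(280.0)) [array([488.47580261, 197.88742628]), array([488.40623233, 197.985334  ])]
side [312 240  28  19 419] [324.80906921 247.77088305] (np.float64(325.5), np.float64(249.0)) [array([505.4751557 , 170.36466567]), array([501.62786908, 175.2343027 ])]
marker [361. 201.   8.]
marker [362.  63.   8.]
scissors [ 658. -172.    5.]
scis [482. -92.   5.]
scdr [577. 393.  10.]
matR [600. -39.   3.]
matL [585. 431.   3.]
side cam [ 106.7432552  1022.00108479  561.34419235]
```

```bash
python3 - <<'E'
from h import *
print(back("side",(326-.0,254.2),124))
c=np.array([488.4,198.0])
for n,(r0,r1,c0,c1) in dict(top=(235,325,205,325),side=(240,330,270,390)).items():
    im=cv2.imread(f"pics/{n}0z.png")
    t=np.radians(np.arange(0,360,2))
    def dr(P,col,cl=True):
        uv=proj(n,P);q=((uv-[c0,r0]+.5)*6-.5).astype(np.int32)
        cv2.polylines(im,[q],cl,col,1)
    circ=lambda r,z:np.c_[c[0]+r*np.cos(t),c[1]+r*np.sin(t),0*t+z]
    dr(circ(60,112),(0,255,0));dr(circ(60,82),(0,120,0));dr(circ(28,124),(255,255,0))
    for a,col in((-20,(0,0,255)),(-10,(255,0,255)),(-30,(0,160,255))):
        a=np.radians(a);u=np.array([np.cos(a),np.sin(a)]);v=np.array([-u[1],u[0]])
        P=[c+u*62-v*27.5, c+u*53-v*22,c+u*34-v*22,c+u*34+v*22,c+u*53+v*22,c+u*62+v*27.5]
        dr([[*p,112] for p in P],col,False)
    cv2.imwrite(f"pics/{n}0o.png",im)
E
```

```text
[490.25159453 197.31599959 124.        ]
```

View pics/top0o.png

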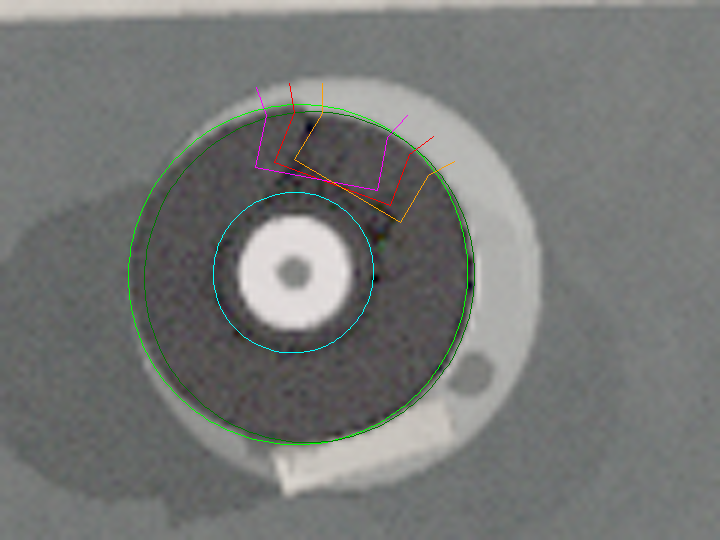

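View pics/side0o.png

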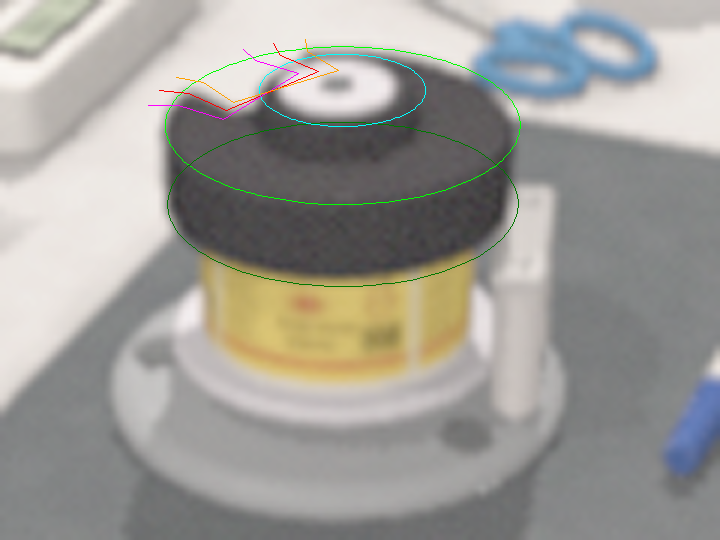

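```bash
cat >> h.py <<'E'
from scipy.spatial.transform import Rotation as Ro
C=np.array([489.,197.7])
def goalR(az,tilt=12,s=None):
    a=np.radians(az);t=np.radians(tilt);u=np.array([np.cos(a),np.sin(a),0]);Z=np.array([0,0,1.])
    y=-Z*np.cos(t)-u*np.sin(t); z=s*(u*np.cos(t)-Z*np.sin(t)); x=np.cross(y,z)
    return Ro.from_matrix(np.c_[x,y,z])
def goalP(az,r,z):
    a=np.radians(az);return np.array([C[0]+r*np.cos(a),C[1]+r*np.sin(a),z])
def now():
    s=get_state();return np.array(s['ee_pos']),Ro.from_rotvec(s['eef_rot']),s
def rows(p,R,p2,R2,n,after=False):
    """n equal rows from (p,R) to (p2,R2), straight line, constant tool-axis turn"""
    w=(R.inv()*R2).as_rotvec()/n; out=[]
    for i in range(n):
        d=R.inv().apply((p2-p)/n)/40
        out.append([d.round(2).tolist(),(np.degrees(w)/8).round(2).tolist(),-1])
        R=R*Ro.from_rotvec(w)
    return out
E
python3 - <<'E'
from h import *
p,R,s=now();print(R.as_matrix().round(2))
S=[g for g in(1,-1)]
for g in S: print(g,np.degrees((R.inv()*goalR(25,12,g)).magnitude()))
p1=p+[30,200,30]
for r in rows(p,R,p1,R,5):print(r)
E
```

```text
[[ 0.32 -0.    0.95]
 [-0.95  0.    0.32]
 [-0.   -1.    0.  ]]
1 13.552495434794903
-1 173.76640242852528
[[-0.9, -0.15, 0.46], [0.0, 0.0, 0.0], -1]
[[-0.9, -0.15, 0.46], [0.0, 0.0, 0.0], -1]
[[-0.9, -0.15, 0.46], [0.0, 0.0, 0.0], -1]
[[-0.9, -0.15, 0.46], [0.0, 0.0, 0.0], -1]
[[-0.9, -0.15, 0.46], [0.0, 0.0, 0.0], -1]
```

Emit:
{"fn": "jog_arm", "kwargs": {
  "series": [
    [[-0.9,-0.15,0.46],[0,0,0],-1],
    [[-0.9,-0.15,0.46],[0,0,0],-1],
    [[-0.9,-0.15,0.46],[0,0,0],-1],
    [[-0.9,-0.15,0.46],[0,0,0],-1],
    [[-0.9,-0.15,0.46],[0,0,0],-1]
  ],
  "grip_force": 40
}}

```text
clock: 0.72
ee_pos: [205.9, -319.3, 238.5]
eef_rot: [-1.346, 0.966, -0.965]
force: [0.1, -0.5, 0.5]
opening: 0.0
```

```bash
python3 - <<'E'
from h import *
p,R,s=now();print(p,s['opening'],s['force'])
p2=goalP(25,110,240)
for r in rows(p,R,p2,goalR(25,12,1),15):print(r)
E
```

```text
[ 205.87089515 -319.30761994  238.4548539 ] 0.03757360155422522 [ 0.12995424 -0.52708674  0.48412972]
[[-0.68, -0.0, 0.91], [-0.1, -0.05, -0.01], -1]
[[-0.68, -0.02, 0.91], [-0.1, -0.05, -0.01], -1]
[[-0.67, -0.03, 0.92], [-0.1, -0.05, -0.01], -1]
[[-0.66, -0.04, 0.92], [-0.1, -0.05, -0.01], -1]
[[-0.66, -0.06, 0.92], [-0.1, -0.05, -0.01], -1]
[[-0.65, -0.07, 0.93], [-0.1, -0.05, -0.01], -1]
[[-0.64, -0.08, 0.93], [-0.1, -0.05, -0.01], -1]
[[-0.64, -0.1, 0.93], [-0.1, -0.05, -0.01], -1]
[[-0.63, -0.11, 0.94], [-0.1, -0.05, -0.01], -1]
[[-0.62, -0.12, 0.94], [-0.1, -0.05, -0.01], -1]
[[-0.62, -0.14, 0.94], [-0.1, -0.05, -0.01], -1]
[[-0.61, -0.15, 0.95], [-0.1, -0.05, -0.01], -1]
[[-0.6, -0.16, 0.95], [-0.1, -0.05, -0.01], -1]
[[-0.6, -0.18, 0.95], [-0.1, -0.05, -0.01], -1]
[[-0.59, -0.19, 0.95], [-0.1, -0.05, -0.01], -1]
```

Emit:
{"fn": "jog_arm", "kwargs": {
  "series": [
    [[-0.68,0,0.91],[-0.1,-0.05,-0.01],-1],
    [[-0.68,-0.02,0.91],[-0.1,-0.05,-0.01],-1],
    [[-0.67,-0.03,0.92],[-0.1,-0.05,-0.01],-1],
    [[-0.66,-0.04,0.92],[-0.1,-0.05,-0.01],-1],
    [[-0.66,-0.06,0.92],[-0.1,-0.05,-0.01],-1]
  ]
}}

```text
clock: 1.35
ee_pos: [334.5, -131.9, 239.1]
eef_rot: [-1.422, 0.976, -0.918]
force: [1.8, -0.0, -0.7]
opening: -0.1
```

Emit:
{"fn": "jog_arm", "kwargs": {
  "series": [
    [[-0.65,-0.07,0.93],[-0.1,-0.05,-0.01],-1],
    [[-0.64,-0.08,0.93],[-0.1,-0.05,-0.01],-1],
    [[-0.64,-0.1,0.93],[-0.1,-0.05,-0.01],-1],
    [[-0.63,-0.11,0.94],[-0.1,-0.05,-0.01],-1],
    [[-0.62,-0.12,0.94],[-0.1,-0.05,-0.01],-1]
  ]
}}

```text
clock: 1.98
ee_pos: [462.4, 55.4, 238.7]
eef_rot: [-1.496, 0.986, -0.868]
force: [0.4, 1.0, -0.2]
opening: 0.1
```

Emit:
{"fn": "jog_arm", "kwargs": {
  "series": [
    [[-0.62,-0.14,0.94],[-0.1,-0.05,-0.01],-1],
    [[-0.61,-0.15,0.95],[-0.1,-0.05,-0.01],-1],
    [[-0.6,-0.16,0.95],[-0.1,-0.05,-0.01],-1],
    [[-0.6,-0.18,0.95],[-0.1,-0.05,-0.01],-1],
    [[-0.59,-0.19,0.95],[-0.1,-0.05,-0.01],-1]
  ]
}}

```text
clock: 2.6
ee_pos: [590.5, 242.9, 237.9]
eef_rot: [-1.57, 0.995, -0.817]
force: [1.7, 0.1, -0.2]
opening: 0.4
```

```bash
python3 - <<'E'
from h import *
cv2.imwrite("pics/side1.png",grab_frame("side")[:,:,::-1])
p,R,s=now();print(p,goalP(25,110,240),s['force'])
p2=goalP(25,90,101)
for r in rows(p,R,p2,goalR(25,12,1),5):print(r)
E
```

```text
[592.23493878 247.46747839 234.89988766] [588.69385657 244.18800879 240.        ] [-1.40082532  0.20292251 -0.80444984]
[[0.0, 0.68, 0.02], [0.0, -0.0, 0.01], -1]
[[0.0, 0.68, 0.02], [0.0, -0.0, 0.01], -1]
[[0.0, 0.68, 0.02], [0.0, -0.0, 0.01], -1]
[[0.01, 0.68, 0.02], [0.0, -0.0, 0.01], -1]
[[0.01, 0.68, 0.02], [0.0, -0.0, 0.01], -1]
```

View pics/side1.png

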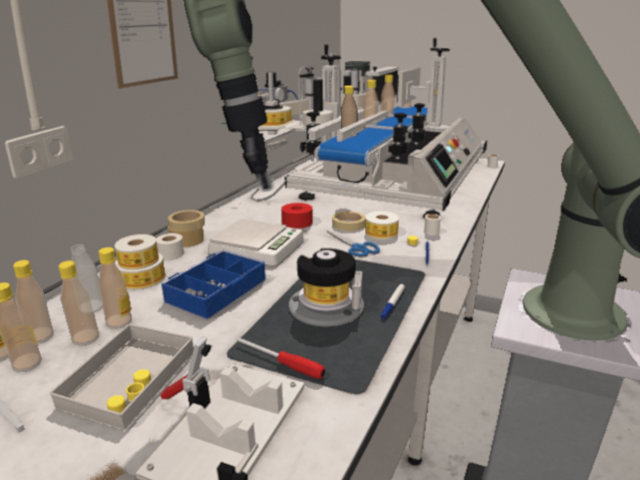

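Emit:
{"fn": "jog_arm", "kwargs": {
  "series": [
    [[0,0.68,0.02],[0,0,0],-1],
    [[0,0.68,0.02],[0,0,0],-1],
    [[0,0.68,0.02],[0,0,0],-1],
    [[0,0.68,0.02],[0,0,0],-1],
    [[0,0,0],[0,0,0],-1]
  ]
}}

```text
clock: 3.28
ee_pos: [570.4, 231.7, 129.1]
eef_rot: [-1.573, 0.998, -0.815]
force: [-0.7, 0.0, 0.3]
opening: 0.1
```

```bash
python3 - <<'E'
from h import *
cv2.imwrite("pics/side2.png",grab_frame("side")[:,:,::-1][130:350,190:470])
cv2.imwrite("pics/top2.png",cv2.resize(grab_frame("top")[:,:,::-1][200:340,180:340],None,fx=4,fy=4))
p,R,s=now();print(p,goalP(25,90,101),s['force'],np.degrees((R.inv()*goalR(25,12,1)).as_rotvec()),proj("side",p)-[190,130],(proj("top",p)-[180,200])*4)
p2=goalP(25,75,101)
for r in rows(p,R,p2,goalR(25,12,1),2):print(r)
E
```

```text
[572.73926481 232.48553183 131.82856468] [570.56770083 235.73564356 101.        ] [-0.01603649  0.08903507  0.98653902] [ 0.04868774 -0.31377993  0.50804368] [[ 91.73164204 120.19533926]] [[229.54201184 158.11181752]]
[[-0.05, 0.42, -0.11], [0.0, -0.02, 0.03], -1]
[[-0.05, 0.42, -0.11], [0.0, -0.02, 0.03], -1]
```

View pics/side2.png

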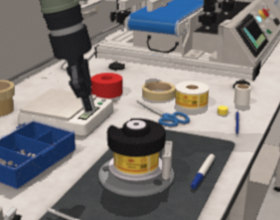

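View pics/top2.png

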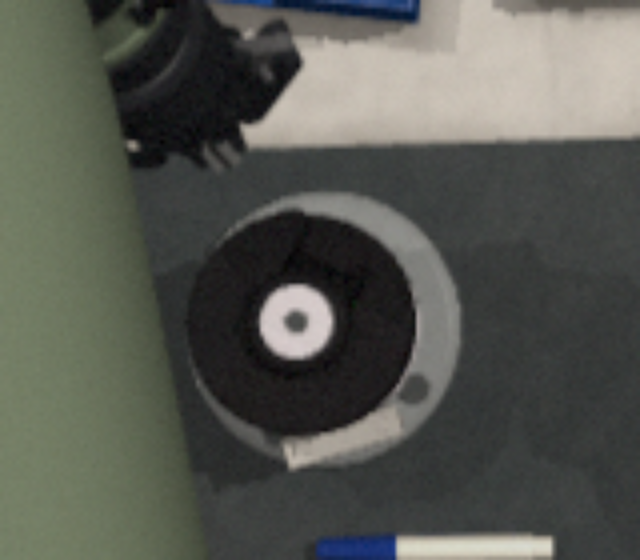

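Emit:
{"fn": "jog_arm", "kwargs": {
  "series": [
    [[0,0.4,0],[0,0,0],-1],
    [[0,0.37,-0.1],[0,0,0],-1],
    [[0,0,0],[0,0,0],-1],
    [[0,0,0],[0,0,0],-1]
  ]
}}

```text
clock: 3.88
ee_pos: [563.9, 228.1, 102.6]
eef_rot: [-1.568, 0.994, -0.818]
force: [0.0, -0.0, -0.1]
opening: -0.2
```

```bash
cat >> h.py <<'E'
def pol():
    p,R,s=now();d=p[:2]-C;az=np.degrees(np.arctan2(d[1],d[0]));F=s['force']
    a=np.radians(az);u=np.array([np.cos(a),np.sin(a),0]);t=np.array([-u[1],u[0],0])
    zz=R.as_matrix()[:,2]
    print("clk %.2f az %.1f r %.1f z %.1f  Frad %.2f Ftan %.2f Fz %.2f  toolaz %.1f tilt %.1f"%(s['clock'],az,np.hypot(*d),p[2],F@u,F@t,F[2],np.degrees(np.arctan2(zz[1],zz[0])),np.degrees(np.arcsin(-zz[2]))))
    return p,R,s
E
python3 -c "
from h import *
p,R,s=pol()
for r in rows(p,R,goalP(25,73,101),goalR(25,12,1),1):print(r)"
```

```text
clk 3.88 az 22.1 r 80.9 z 102.6  Frad 0.03 Ftan -0.03 Fz -0.07  toolaz 24.7 tilt 12.0
[[-0.1, 0.08, -0.18], [-0.0, -0.04, 0.06], -1]
```

Emit:
{"fn": "jog_arm", "kwargs": {
  "series": [
    [[0,0.026,-0.12],[0,0,0],-1],
    [[0,0.01,-0.04],[0,0,0],-1],
    [[0,0.01,-0.04],[0,0,0],-1],
    [[0,0,0],[0,0,0],-1]
  ]
}}

```text
clock: 4.38
ee_pos: [555.9, 224.5, 102.1]
eef_rot: [-1.569, 0.994, -0.818]
force: [0.2, -1.0, -1.1]
opening: -0.2
```

Emit:
{"fn": "jog_arm", "kwargs": {
  "series": [
    [[0,0.005,-0.025],[0,0,0],-1],
    [[0,0,0],[0,0,0],-1]
  ]
}}

```text
clock: 4.62
ee_pos: [555.0, 224.0, 101.9]
eef_rot: [-1.569, 0.994, -0.817]
force: [0.5, 0.7, 0.8]
opening: -0.1
```

Emit:
{"fn": "jog_arm", "kwargs": {
  "series": [
    [[0,0.005,-0.025],[0,0,0],-1],
    [[0,0,0],[0,0,0],-1]
  ]
}}

```text
clock: 4.88
ee_pos: [554.0, 223.6, 102.0]
eef_rot: [-1.569, 0.995, -0.817]
force: [0.7, -0.8, 0.4]
opening: -0.4
```

```bash
python3 -c "
from h import *
pol()"
```

```text
clk 4.88 az 21.7 r 70.0 z 102.0  Frad 0.34 Ftan -0.96 Fz 0.43  toolaz 24.7 tilt 12.0
```

Emit:
{"fn": "jog_arm", "kwargs": {
  "series": [
    [[0,0.005,-0.025],[0,0,0],-1],
    [[0,0,0],[0,0,0],-1]
  ]
}}

```text
clock: 5.12
ee_pos: [553.0, 223.2, 102.0]
eef_rot: [-1.569, 0.995, -0.817]
force: [-0.4, 0.5, 0.7]
opening: 0.0
```

Emit:
{"fn": "jog_arm", "kwargs": {
  "series": [
    [[0,0.005,-0.025],[0,0,0],-1],
    [[0,0,0],[0,0,0],-1]
  ]
}}

```text
clock: 5.38
ee_pos: [552.2, 222.7, 102.0]
eef_rot: [-1.569, 0.994, -0.817]
force: [0.7, -0.5, -0.1]
opening: 0.1
```

Emit:
{"fn": "jog_arm", "kwargs": {
  "series": [
    [[0,0.005,-0.025],[0,0,0],-1],
    [[0,0,0],[0,0,0],-1]
  ]
}}

```text
clock: 5.62
ee_pos: [551.2, 222.3, 102.0]
eef_rot: [-1.569, 0.994, -0.817]
force: [-0.0, -1.1, 0.2]
opening: -0.3
```

Emit:
{"fn": "jog_arm", "kwargs": {
  "series": [
    [[0,0.005,-0.025],[0,0,0],-1],
    [[0,0,0],[0,0,0],-1]
  ]
}}

```text
clock: 5.88
ee_pos: [550.3, 221.9, 102.1]
eef_rot: [-1.569, 0.995, -0.817]
force: [0.2, -0.2, 0.2]
opening: -0.2
```

Emit:
{"fn": "jog_arm", "kwargs": {
  "series": [
    [[0,0.005,-0.025],[0,0,0],-1],
    [[0,0,0],[0,0,0],-1]
  ]
}}

```text
clock: 6.12
ee_pos: [549.4, 221.5, 102.1]
eef_rot: [-1.569, 0.994, -0.817]
force: [0.2, -0.2, 0.7]
opening: 0.0
```

Emit:
{"fn": "jog_arm", "kwargs": {
  "series": [
    [[0,0.005,-0.025],[0,0,0],-1],
    [[0,0,0],[0,0,0],-1]
  ]
}}

```text
clock: 6.38
ee_pos: [548.5, 221.0, 102.1]
eef_rot: [-1.569, 0.994, -0.817]
force: [-0.5, 0.1, 0.0]
opening: -0.2
```

```bash
python3 - <<'E'
from h import *
p,R,s=pol()
cv2.imwrite("pics/side3.png",cv2.resize(grab_frame("side")[:,:,::-1][200:330,250:400],None,fx=5,fy=5))
E
```

```text
clk 6.38 az 21.4 r 63.9 z 102.1  Frad -0.45 Ftan 0.31 Fz 0.02  toolaz 24.7 tilt 12.0
```

View pics/side3.png

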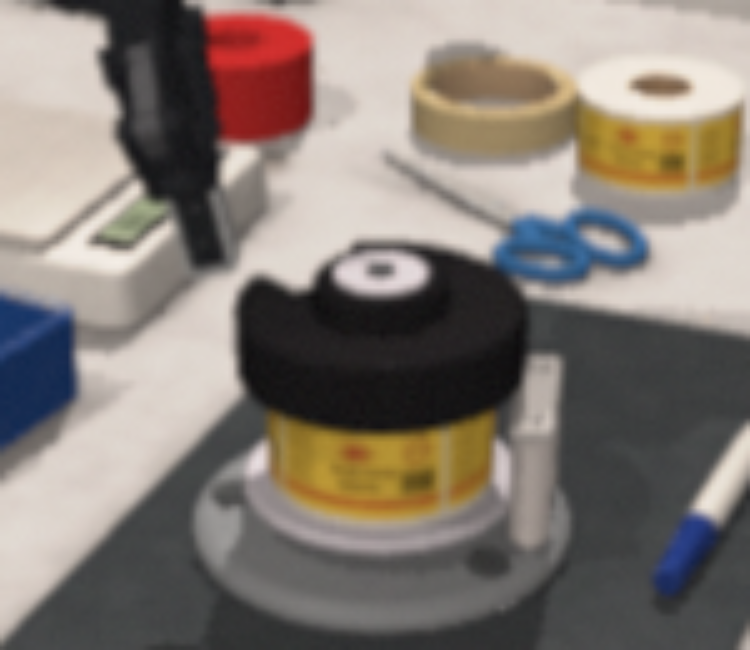

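```bash
python3 - <<'E'
from h import *
p,R,s=now()
print((proj("side",p)-[250,200])*5, (proj("side",[*C,124])-[250,200])*5)
im=cv2.resize(grab_frame("top")[:,:,::-1][230:330,200:330],None,fx=6,fy=6)
print((proj("top",p)-[200,230]+.5)*6, (proj("top",[*C,124])-[200,230]+.5)*6)
cv2.imwrite("pics/top3.png",(255*(im/255.)**.6).astype(np.uint8))
E
```

```text
[[226.7649574  316.34693846]] [[382.40905587 271.93296179]]
[[271.70657608 136.79757963]] [[324.85043456 301.30383961]]
```

View pics/top3.png

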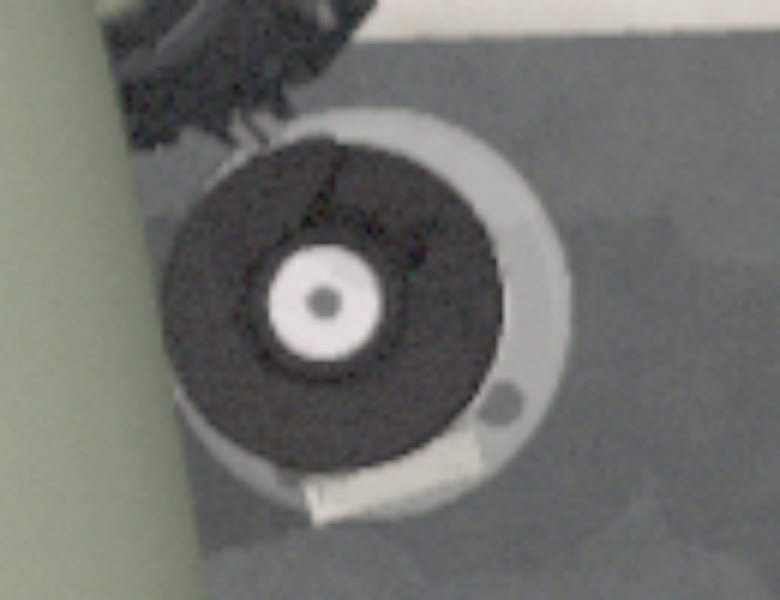

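```bash
python3 - <<'E'
from h import *
p,R,s=now()
M=R.as_matrix()
for a in (0,8,12,16,20): 
  q=p-M[:,1]*a
  print(a,((proj("side",q)-[250,200]+.5)*5).round(), ((proj("top",q)-[200,230]+.5)*6).round())
for dx in(-14,14):
  for dz in (-11,11):
    q=p+M[:,0]*dx+M[:,2]*dz;print(dx,dz,((proj("side",q)-[250,200]+.5)*5).round(), ((proj("top",q)-[200,230]+.5)*6).round())
print(s['joint_positions'],s['opening'])
E
```

```text
0 [[229. 319.]] [[272. 137.]]
8 [[225. 302.]] [[266. 131.]]
12 [[222. 293.]] [[263. 128.]]
16 [[220. 285.]] [[261. 124.]]
20 [[218. 276.]] [[258. 121.]]
-14 -11 [[254. 330.]] [[247. 180.]]
-14 11 [[201. 340.]] [[225. 126.]]
14 -11 [[257. 298.]] [[318. 147.]]
14 11 [[205. 308.]] [[296.  94.]]
[ 0.28112586  0.65735769  0.04154085  1.16132912 -0.04106249  2.99506953] 0.2356157371122287
```

```bash
python3 - <<'E'
from h import *
p,R,s=now()
M=R.as_matrix()
for n,(r0,r1,c0,c1) in dict(side=(180,280,250,350),top=(215,275,215,275)).items():
    k=600//(r1-r0)
    im=(255*(grab_frame(n)[r0:r1,c0:c1,::-1]/255.)**.5).astype(np.uint8)
    im=cv2.resize(im,None,fx=k,fy=k,interpolation=cv2.INTER_CUBIC)
    f=lambda q:tuple(int(v) for v in (proj(n,q)[0]-[c0,r0]+.5)*k)
    b=lambda a,x,z:p-M[:,1]*a+M[:,0]*x+M[:,2]*z
    for x in(-14,14):
        for z in(-11,11): cv2.line(im,f(b(0,x,z)),f(b(40,x,z)),(0,255,0),1)
    for a in (0,20):
        cv2.polylines(im,[np.array([f(b(a,x,z)) for x,z in((-14,-11),(-14,11),(14,11),(14,-11))],np.int32)],True,(0,255,255),1)
    cv2.imwrite(f"pics/{n}4.png",im)
E
```

```text
(no output)
```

View pics/side4.png

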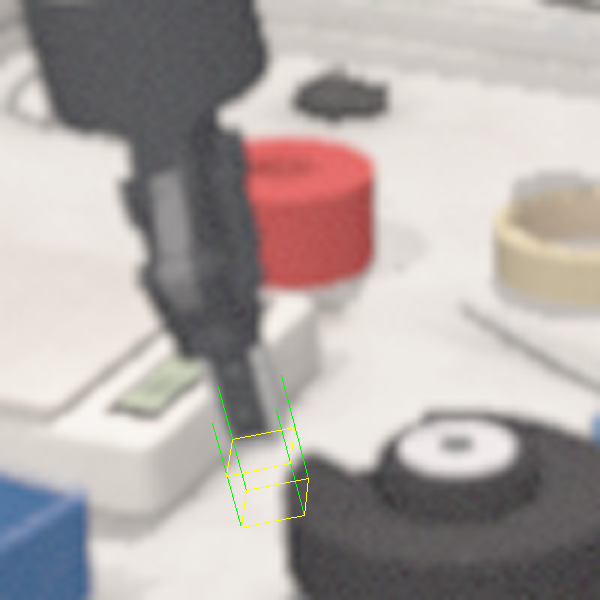

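View pics/top4.png

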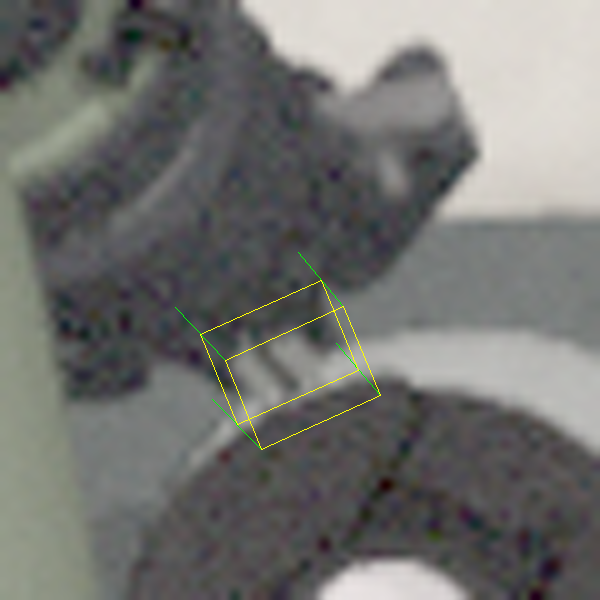

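```bash
cat >> h.py <<'E'
L=19.
def pol():
    p,R,s=now();p=p-L*R.as_matrix()[:,1];d=p[:2]-C;az=np.degrees(np.arctan2(d[1],d[0]));F=s['force']
    a=np.radians(az);u=np.array([np.cos(a),np.sin(a),0]);t=np.array([-u[1],u[0],0])
    zz=R.as_matrix()[:,2]
    print("clk %.2f TIP az %.1f r %.1f z %.1f  Frad %.2f Ftan %.2f Fz %.2f  toolaz %.1f tilt %.1f"%(s['clock'],az,np.hypot(*d),p[2],F@u,F@t,F[2],np.degrees(np.arctan2(zz[1],zz[0])),np.degrees(np.arcsin(-zz[2]))))
    return p,R,s
E
python3 - <<'E'
from h import *
p,R,s=pol()
q=goalP(25,82,p[2]);[print(r) for r in rows(p,R,q,R,1)]
q2=goalP(25,82,102);[print(r) for r in rows(q,R,q2,goalR(25,12,1),1)]
E
```

```text
clk 6.58 TIP az 21.8 r 67.9 z 120.7  Frad 0.08 Ftan 0.39 Fz 0.40  toolaz 24.7 tilt 12.0
[[-0.1, -0.07, 0.35], [0.0, 0.0, 0.0], -1]
[[-0.0, 0.46, 0.1], [0.0, -0.04, 0.06], -1]
```

Emit:
{"fn": "jog_arm", "kwargs": {
  "series": [
    [[-0.1,-0.07,0.35],[0,0,0],-1],
    [[0,0.46,0.1],[0,-0.04,0.06],-1],
    [[0,0,0],[0,0,0],-1],
    [[0,0,0],[0,0,0],-1]
  ]
}}

```text
clock: 7.08
ee_pos: [559.2, 230.1, 82.5]
eef_rot: [-1.566, 0.998, -0.806]
force: [-0.2, -0.4, 0.1]
opening: 0.1
```

```bash
python3 - <<'E'
from h import *
p,R,s=pol()
cv2.imwrite("pics/side5.png",cv2.resize(grab_frame("side")[:,:,::-1][200:330,250:400],None,fx=5,fy=5))
print((proj("side",p)-[250,200]+.5)*5)
E
```

```text
clk 7.08 TIP az 24.8 r 81.3 z 101.0  Frad -0.36 Ftan -0.24 Fz 0.09  toolaz 25.0 tilt 12.1
[[186.16349539 325.28472573]]
```

View pics/side5.png

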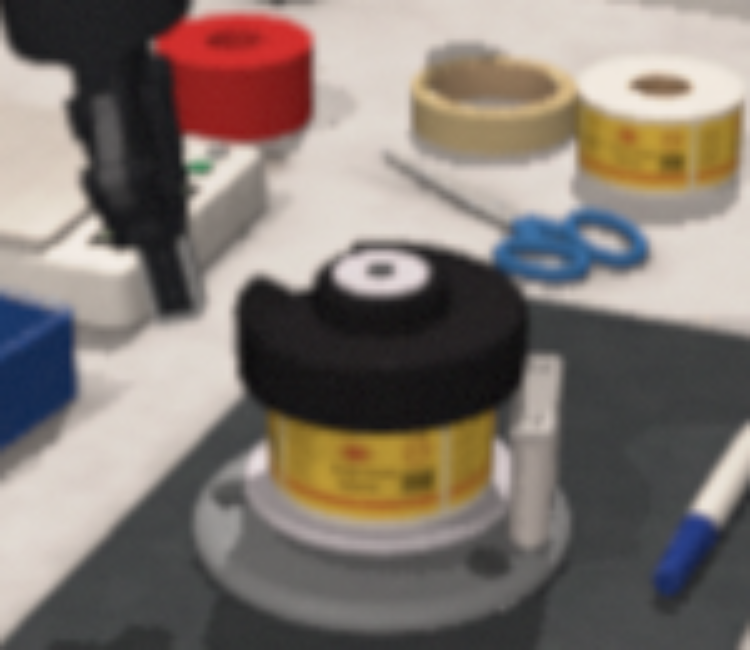

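Emit:
{"fn": "jog_arm", "kwargs": {
  "series": [
    [[0,0.075,0],[0,0,0],-1],
    [[0,0.026,-0.12],[0,0,0],-1],
    [[0,0.015,-0.07],[0,0,0],-1],
    [[0,0,0],[0,0,0],-1]
  ]
}}

```text
clock: 7.62
ee_pos: [552.1, 226.9, 80.3]
eef_rot: [-1.565, 0.996, -0.807]
force: [-0.0, 0.0, 0.5]
opening: -0.3
```

Emit:
{"fn": "jog_arm", "kwargs": {
  "series": [
    [[0,0.005,-0.025],[0,0,0],-1],
    [[0,0,0],[0,0,0],-1]
  ]
}}

```text
clock: 7.88
ee_pos: [551.4, 226.6, 80.1]
eef_rot: [-1.565, 0.996, -0.807]
force: [-0.2, 0.7, -0.2]
opening: -0.1
```

Emit:
{"fn": "jog_arm", "kwargs": {
  "series": [
    [[0,0.005,-0.025],[0,0,0],-1],
    [[0,0,0],[0,0,0],-1]
  ]
}}

```text
clock: 8.12
ee_pos: [550.4, 226.1, 80.1]
eef_rot: [-1.565, 0.996, -0.807]
force: [0.7, 0.3, 0.1]
opening: 0.3
```

Emit:
{"fn": "jog_arm", "kwargs": {
  "series": [
    [[0,0.005,-0.025],[0,0,0],-1],
    [[0,0,0],[0,0,0],-1]
  ]
}}

```text
clock: 8.38
ee_pos: [549.5, 225.7, 80.1]
eef_rot: [-1.565, 0.996, -0.807]
force: [-0.0, 0.3, -0.2]
opening: -0.1
```

Emit:
{"fn": "jog_arm", "kwargs": {
  "series": [
    [[0,0.005,-0.025],[0,0,0],-1],
    [[0,0,0],[0,0,0],-1]
  ]
}}

```text
clock: 8.62
ee_pos: [549.1, 225.5, 80.2]
eef_rot: [-1.564, 0.996, -0.807]
force: [1.4, 0.1, 0.1]
opening: -0.1
```

```bash
sed -i 's/^L=19\./L=22./' h.py; python3 - <<'E'
from h import *
p,R,s=pol()
E
```

```text
clk 8.62 TIP az 24.8 r 70.8 z 101.7  Frad 1.27 Ftan -0.52 Fz 0.10  toolaz 25.0 tilt 12.0
```

Emit:
{"fn": "jog_arm", "kwargs": {
  "series": [
    [[0,0.003,-0.015],[0,0,0],-1],
    [[0,0,0],[0,0,0],-1]
  ]
}}

```text
clock: 8.88
ee_pos: [549.0, 225.4, 80.2]
eef_rot: [-1.564, 0.995, -0.808]
force: [3.5, 1.1, -2.2]
opening: -0.4
```

Emit:
{"fn": "jog_arm", "kwargs": {
  "series": [
    [[0,0.003,-0.015],[0,0,0],-1],
    [[0,0,0],[0,0,0],-1]
  ]
}}

```text
clock: 9.12
ee_pos: [548.9, 225.4, 80.3]
eef_rot: [-1.563, 0.995, -0.808]
force: [5.4, 2.8, -1.3]
opening: -0.0
```

```bash
python3 - <<'E'
from h import *
p,R,s=pol()
E
```

```text
clk 9.12 TIP az 24.8 r 70.5 z 101.8  Frad 6.10 Ftan 0.23 Fz -1.27  toolaz 25.0 tilt 11.9
```

```bash
cat >> h.py <<'E'
def arc(az0,r0,az1,r1,z0,z1,n,tilt=12):
    A=np.linspace(az0,az1,n+1);Rr=np.linspace(r0,r1,n+1);Z=np.linspace(z0,z1,n+1)
    for i in range(n):
        Ra,Rb=goalR(A[i],tilt,1),goalR(A[i+1],tilt,1)
        pa=goalP(A[i],Rr[i],Z[i])+L*Ra.as_matrix()[:,1];pb=goalP(A[i+1],Rr[i+1],Z[i+1])+L*Rb.as_matrix()[:,1]
        print([(Ra.inv().apply(pb-pa)/40).round(3).tolist(),((np.degrees((Ra.inv()*Rb).as_rotvec()))/8).round(3).tolist(),-1])
E
python3 - <<'E'
from h import *
arc(25,69.2,25,69.5,101,101,1)
arc(25,69.5,5,69.5,101,101,5)
E
```

```text
[[0.0, -0.002, 0.007], [0.0, 0.0, 0.0], -1]
[[0.113, 0.001, -0.004], [-0.0, 0.489, 0.104], -1]
[[0.113, 0.001, -0.004], [0.0, 0.489, 0.104], -1]
[[0.113, 0.001, -0.004], [0.0, 0.489, 0.104], -1]
[[0.113, 0.001, -0.004], [-0.0, 0.489, 0.104], -1]
[[0.113, 0.001, -0.004], [0.0, 0.489, 0.104], -1]
```

Emit:
{"fn": "jog_arm", "kwargs": {
  "series": [
    [[0.113,0,0.003],[0,0.489,0.104],-1],
    [[0.113,0.001,-0.004],[0,0.489,0.104],-1],
    [[0,0,0],[0,0,0],-1]
  ]
}}

```text
clock: 9.5
ee_pos: [552.0, 216.8, 80.5]
eef_rot: [-1.506, 1.114, -0.903]
force: [4.8, 2.3, 0.3]
opening: 0.1
```

```bash
python3 - <<'E'
from h import *
p,R,s=pol()
E
```

```text
clk 9.50 TIP az 16.9 r 70.3 z 102.0  Frad 5.22 Ftan 0.79 Fz 0.31  toolaz 17.0 tilt 11.9
```

Emit:
{"fn": "jog_arm", "kwargs": {
  "series": [
    [[0.113,0.001,-0.004],[0,0.489,0.104],-1],
    [[0.113,0.001,-0.004],[0,0.489,0.104],-1],
    [[0,0,0],[0,0,0],-1]
  ]
}}

```text
clock: 9.88
ee_pos: [555.7, 188.4, 79.9]
eef_rot: [-1.447, 1.219, -0.959]
force: [-0.3, -0.3, 0.5]
opening: 0.0
```

```bash
python3 - <<'E'
from h import *
p,R,s=pol()
E
```

```text
clk 9.88 TIP az -7.1 r 72.0 z 101.4  Frad -0.23 Ftan -0.32 Fz 0.48  toolaz 11.0 tilt 12.2
```

```bash
python3 - <<'E'
from h import *
p,R,s=pol();print(s['joint_positions'])
E
```

```text
clk 9.88 TIP az -7.1 r 72.0 z 101.4  Frad -0.23 Ftan -0.32 Fz 0.48  toolaz 11.0 tilt 12.2
[0.18966641 0.67031939 0.00336118 1.11692331 0.02023669 3.13994996]
```

Emit:
{"fn": "jog_arm", "kwargs": {
  "series": [
    [[0,-0.15,0.6],[0,-0.5,0],-1],
    [[0,-0.15,0.3],[0,-0.5,0],-1],
    [[0,0,0],[0,-0.8,0],-1],
    [[0,0,0],[0,0,0],-1]
  ]
}}

```text
clock: 10.38
ee_pos: [592.5, 198.2, 84.0]
eef_rot: [-1.516, 1.032, -0.75]
force: [0.2, -0.5, -0.8]
opening: 0.0
```

```bash
python3 - <<'E'
from h import *
p,R,s=pol();print(s['joint_positions'])
E
```

```text
clk 10.38 TIP az 0.5 r 108.1 z 105.5  Frad 0.15 Ftan -0.51 Fz -0.76  toolaz 25.7 tilt 11.5
[0.1936483  0.73505714 0.13866809 1.18691501 0.02120474 2.89109792]
```

Emit:
{"fn": "jog_arm", "kwargs": {
  "series": [
    [[0,-0.9,0],[0,0,0],-1],
    [[0,0,0],[0,-1,0],-1],
    [[0,0,0],[0,-1,0],-1],
    [[0,0,0],[0,-1,0],-1],
    [[0,0,0],[0,-1,0],-1]
  ]
}}

```text
clock: 11.0
ee_pos: [600.1, 198.7, 119.4]
eef_rot: [-1.598, 0.606, -0.288]
force: [0.2, -0.2, -0.6]
opening: 0.0
```

Emit:
{"fn": "jog_arm", "kwargs": {
  "series": [
    [[0,0,0],[0,-1,0],-1],
    [[0,0,0],[0,-1,0],-1],
    [[0,0,0],[0,-1,0],-1],
    [[0,0,0],[0,-1,0],-1],
    [[0,0,0],[0,-1,0],-1]
  ]
}}

```text
clock: 11.62
ee_pos: [600.1, 198.7, 119.4]
eef_rot: [-1.568, 0.065, 0.27]
force: [0.3, 0.5, -0.7]
opening: -0.2
```

Emit:
{"fn": "jog_arm", "kwargs": {
  "series": [
    [[0,0,0],[0,-1,0],-1],
    [[0,0,0],[0,-1,0],-1],
    [[0,0,0],[0,-1,0],-1],
    [[0,0,0],[0,-1,0],-1],
    [[0,0,0],[0,-1,0],-1]
  ]
}}

```text
clock: 12.25
ee_pos: [600.1, 198.7, 119.4]
eef_rot: [-1.398, -0.478, 0.8]
force: [0.1, 0.2, 0.2]
opening: -0.0
```

Emit:
{"fn": "jog_arm", "kwargs": {
  "series": [
    [[0,0,0],[0,-1,0],-1],
    [[0,0,0],[0,-1,0],-1],
    [[0,0,0],[0,-1,0],-1],
    [[0,0,0],[0,-1,0],-1],
    [[0,0,0],[0,-1,0],-1]
  ]
}}

```text
clock: 12.88
ee_pos: [600.1, 198.7, 119.4]
eef_rot: [-1.089, -1.01, 1.288]
force: [-0.0, -0.2, -0.7]
opening: 0.1
```

Emit:
{"fn": "jog_arm", "kwargs": {
  "series": [
    [[0,0,0],[0,-1,0],-1],
    [[0,0,0],[0,-1,0],-1],
    [[0,0,0],[0,-1,0],-1],
    [[0,0,0],[0,-0.5,0],-1],
    [[0,0,0],[0,0,0],-1]
  ]
}}

```text
clock: 13.5
ee_pos: [600.2, 198.7, 119.4]
eef_rot: [-0.789, -1.363, 1.591]
force: [0.9, -0.3, 0.0]
opening: -0.1
```

```bash
sed -i 's/goalR(A\[i\],tilt,1),goalR(A\[i+1\],tilt,1)/goalR(A[i],tilt,-1),goalR(A[i+1],tilt,-1)/' h.py; python3 - <<'E'
from h import *
p,R,s=pol();print(s['joint_positions'])
T=p+L*R.as_matrix()[:,1]
for az,n in((20,2),):
    G=goalR(az,12,-1); print("total",(R.inv()*G).as_rotvec(degrees=True))
    for z in(p[2],102): 
        q=goalP(az,82,z)+L*G.as_matrix()[:,1]
        for r in rows(T,R,q,G,2):print(r)
        T,R=q,G
E
```

```text
clk 13.50 TIP az 0.7 r 115.9 z 140.9  Frad 0.95 Ftan -0.30 Fz 0.03  toolaz -154.4 tilt -11.5
[ 0.19202347  0.72167391  0.20770615  1.26866835  0.02106696 -0.25040071]
total [0.34094948 5.54282101 3.06558595]
[[0.49, 0.1, 0.29], [0.02, 0.35, 0.19], -1]
[[0.48, 0.08, 0.31], [0.02, 0.35, 0.19], -1]
[[0.0, 0.48, -0.1], [0.0, 0.0, 0.0], -1]
[[0.0, 0.48, -0.1], [0.0, 0.0, 0.0], -1]
```

Emit:
{"fn": "jog_arm", "kwargs": {
  "series": [
    [[0.49,0.1,0.29],[0.02,0.35,0.19],-1],
    [[0.48,0.08,0.31],[0.02,0.35,0.19],-1],
    [[0,0.48,-0.1],[0,0,0],-1],
    [[0,0.48,-0.1],[0,0,0],-1],
    [[0,0,0],[0,0,0],-1]
  ]
}}

```text
clock: 14.12
ee_pos: [560.8, 223.8, 78.9]
eef_rot: [-0.893, -1.275, 1.577]
force: [1.4, 0.1, 0.6]
opening: -0.0
```

```bash
python3 - <<'E'
from h import *
p,R,s=pol();print(s['joint_positions'])
arc(20,82,20,73,102,102,1)
arc(20,82,20,81,102,102,1)
E
```

```text
clk 14.12 TIP az 20.0 r 81.0 z 100.4  Frad 1.36 Ftan -0.43 Fz 0.57  toolaz -160.0 tilt -12.1
[ 0.26666223  0.70221606  0.06184594  1.14123424 -0.01664559 -0.07990852]
[[0.0, 0.047, 0.22], [0.0, 0.0, 0.0], -1]
[[-0.0, 0.005, 0.024], [0.0, 0.0, 0.0], -1]
```

Emit:
{"fn": "jog_arm", "kwargs": {
  "series": [
    [[0,0,0.22],[0,0,0],-1],
    [[0,0.005,0.024],[0,0,0],-1],
    [[0,0,0],[0,0,0],-1]
  ]
}}

```text
clock: 14.5
ee_pos: [553.8, 220.7, 82.8]
eef_rot: [-0.896, -1.28, 1.575]
force: [0.5, 0.1, -0.7]
opening: -0.1
```

Emit:
{"fn": "jog_arm", "kwargs": {
  "series": [
    [[0,0.005,0.024],[0,0,0],-1],
    [[0,0,0],[0,0,0],-1]
  ]
}}

```text
clock: 14.75
ee_pos: [552.6, 220.4, 82.1]
eef_rot: [-0.895, -1.279, 1.576]
force: [0.6, -0.7, -0.6]
opening: -0.0
```

```bash
python3 - <<'E'
from h import *
p,R,s=pol()
E
```

```text
clk 14.75 TIP az 19.6 r 72.1 z 103.6  Frad 0.29 Ftan -0.87 Fz -0.55  toolaz -160.0 tilt -11.9
```

Emit:
{"fn": "jog_arm", "kwargs": {
  "series": [
    [[0,0.045,0.01],[0,0,0],-1],
    [[0,0.003,0.015],[0,0,0],-1],
    [[0,0,0],[0,0,0],-1]
  ]
}}

```text
clock: 15.12
ee_pos: [551.3, 219.9, 80.2]
eef_rot: [-0.895, -1.279, 1.576]
force: [0.6, 0.3, -0.5]
opening: 0.1
```

Emit:
{"fn": "jog_arm", "kwargs": {
  "series": [
    [[0,0.003,0.015],[0,0,0],-1],
    [[0,0,0],[0,0,0],-1]
  ]
}}

```text
clock: 15.38
ee_pos: [551.2, 219.9, 80.3]
eef_rot: [-0.895, -1.28, 1.575]
force: [2.0, 0.8, -2.1]
opening: 0.0
```

```bash
python3 - <<'E'
from h import *
p,R,s=pol()
arc(20,69.5,8,69.5,102,102,3)
E
```

```text
clk 15.38 TIP az 19.6 r 70.6 z 101.9  Frad 2.16 Ftan 0.08 Fz -2.08  toolaz -160.0 tilt -11.8
[[-0.113, 0.001, 0.004], [-0.0, 0.489, -0.104], -1]
[[-0.113, 0.001, 0.004], [-0.0, 0.489, -0.104], -1]
[[-0.113, 0.001, 0.004], [0.0, 0.489, -0.104], -1]
```

Contact again; press a little more and slide clockwise.

Emit:
{"fn": "jog_arm", "kwargs": {
  "series": [
    [[0,0.003,0.015],[0,0,0],-1],
    [[-0.113,0.001,0.004],[0,0.489,-0.104],-1],
    [[-0.113,0.001,0.004],[0,0.489,-0.104],-1],
    [[0,0,0],[0,0,0],-1]
  ]
}}

```text
clock: 15.88
ee_pos: [553.5, 210.8, 80.7]
eef_rot: [-0.963, -1.192, 1.465]
force: [4.1, 1.2, 0.4]
opening: -0.1
```

```bash
python3 - <<'E'
from h import *
p,R,s=pol();print(s['joint_positions'])
E
```

```text
clk 15.88 TIP az 11.5 r 70.3 z 102.3  Frad 4.26 Ftan 0.37 Fz 0.41  toolaz -168.0 tilt -11.8
[0.23569658 0.67423571 0.01500915 1.11761568 0.00659436 0.02513361]
```

Emit:
{"fn": "jog_arm", "kwargs": {
  "series": [
    [[-0.113,0.001,0.004],[0,0.489,-0.104],-1],
    [[-0.113,0.001,0.004],[0,0.489,-0.104],-1],
    [[0,0,0],[0,0,0],-1]
  ]
}}

```text
clock: 16.25
ee_pos: [554.4, 201.7, 80.6]
eef_rot: [-1.025, -1.102, 1.356]
force: [4.0, 1.1, 0.7]
opening: 0.4
```

```bash
python3 - <<'E'
from h import *
p,R,s=pol();print(s['joint_positions'])
E
```

```text
clk 16.25 TIP az 3.5 r 70.1 z 102.2  Frad 4.05 Ftan 0.88 Fz 0.70  toolaz -175.9 tilt -11.8
[0.20769994 0.66759587 0.00210824 1.11001445 0.02901959 0.13330885]
```

Emit:
{"fn": "jog_arm", "kwargs": {
  "series": [
    [[-0.113,0.001,0.004],[0,0.489,-0.104],-1],
    [[-0.113,0.001,0.004],[0,0.489,-0.104],-1],
    [[0,0,0],[0,0,0],-1]
  ]
}}

```text
clock: 16.62
ee_pos: [552.6, 192.2, 80.1]
eef_rot: [-1.079, -1.009, 1.247]
force: [-0.3, -0.4, -0.3]
opening: 0.2
```

```bash
python3 - <<'E'
from h import *
p,R,s=pol()
E
```

```text
clk 16.62 TIP az -4.9 r 68.4 z 101.6  Frad -0.24 Ftan -0.41 Fz -0.25  toolaz 176.1 tilt -12.1
```

Emit:
{"fn": "jog_arm", "kwargs": {
  "series": [
    [[-0.113,0.001,0.004],[0,0.489,-0.104],-1],
    [[-0.113,0.001,0.004],[0,0.489,-0.104],-1],
    [[0,0,0],[0,0,0],-1]
  ]
}}

```text
clock: 17.0
ee_pos: [551.5, 183.6, 80.0]
eef_rot: [-1.13, -0.918, 1.134]
force: [-0.3, -0.3, 0.0]
opening: 0.2
```

```bash
python3 - <<'E'
from h import *
p,R,s=pol()
E
```

```text
clk 17.00 TIP az -12.7 r 68.6 z 101.5  Frad -0.23 Ftan -0.38 Fz 0.05  toolaz 168.2 tilt -12.0
```

Emit:
{"fn": "jog_arm", "kwargs": {
  "series": [
    [[-0.113,0.001,0.004],[0,0.489,-0.104],-1],
    [[-0.113,0.001,0.004],[0,0.489,-0.104],-1],
    [[0,0,0],[0,0,0],-1]
  ]
}}

```text
clock: 17.38
ee_pos: [549.4, 175.1, 80.1]
eef_rot: [-1.176, -0.827, 1.02]
force: [1.6, 0.1, 0.5]
opening: 0.2
```

```bash
python3 - <<'E'
from h import *
p,R,s=pol()
E
```

```text
clk 17.38 TIP az -20.5 r 69.1 z 101.6  Frad 1.42 Ftan 0.67 Fz 0.53  toolaz 160.2 tilt -12.0
```

Emit:
{"fn": "jog_arm", "kwargs": {
  "series": [
    [[-0.113,0.001,0.004],[0,0.489,-0.104],-1],
    [[0,0,0],[0,0,0],-1]
  ]
}}

```text
clock: 17.62
ee_pos: [548.0, 171.1, 80.2]
eef_rot: [-1.197, -0.781, 0.962]
force: [0.3, 0.1, -1.1]
opening: 0.2
```

```bash
python3 - <<'E'
from h import *
p,R,s=pol()
E
```

```text
clk 17.62 TIP az -24.2 r 69.3 z 101.7  Frad 0.29 Ftan 0.19 Fz -1.12  toolaz 156.2 tilt -12.0
```

Emit:
{"fn": "jog_arm", "kwargs": {
  "series": [
    [[-0.113,0.001,0.004],[0,0.489,-0.104],-1],
    [[0,0,0],[0,0,0],-1]
  ]
}}

```text
clock: 17.88
ee_pos: [546.2, 167.1, 80.2]
eef_rot: [-1.216, -0.735, 0.905]
force: [0.0, -0.4, -0.9]
opening: -0.3
```

```bash
python3 - <<'E'
from h import *
p,R,s=pol()
cv2.imwrite("pics/side6.png",cv2.resize(grab_frame("side")[:,:,::-1][200:330,250:400],None,fx=5,fy=5))
im=cv2.resize(grab_frame("top")[:,:,::-1][230:330,200:330],None,fx=6,fy=6)
cv2.imwrite("pics/top6.png",(255*(im/255.)**.6).astype(np.uint8))
E
```

```text
clk 17.88 TIP az -28.2 r 69.4 z 101.7  Frad 0.23 Ftan -0.35 Fz -0.90  toolaz 152.2 tilt -12.0
```

View pics/side6.png

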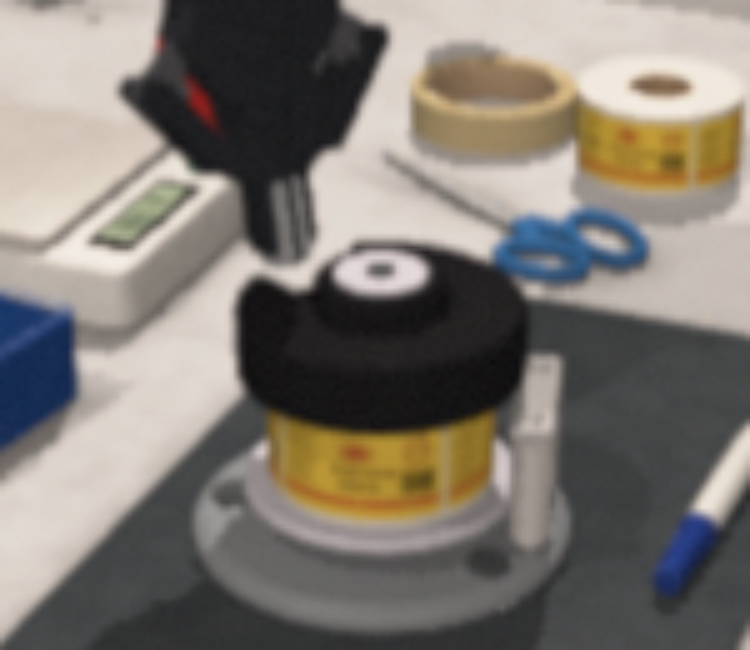

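View pics/top6.png

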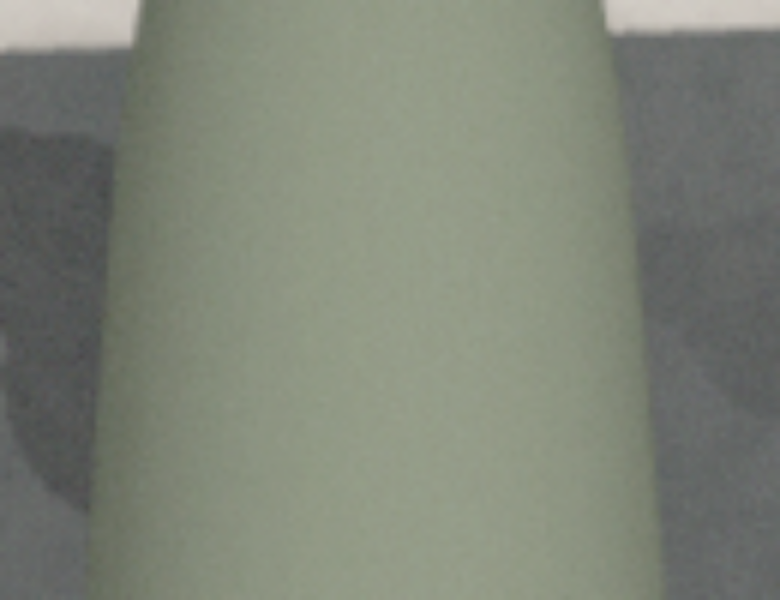

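```bash
python3 - <<'E'
from h import *
arc(-28.2,69.4,-26,67,101.7,101.7,1)
arc(-26,67,-26,63,101.7,101.7,1)
E
```

```text
[[0.06, 0.013, 0.06], [-0.0, -0.269, 0.057], -1]
[[0.0, 0.021, 0.098], [0.0, 0.0, 0.0], -1]
```

Emit:
{"fn": "jog_arm", "kwargs": {
  "series": [
    [[0.06,0.013,0.06],[0,-0.269,0.057],-1],
    [[0,0.01,0.05],[0,0,0],-1],
    [[0,0,0],[0,0,0],-1]
  ]
}}

```text
clock: 18.35
ee_pos: [543.2, 171.4, 80.2]
eef_rot: [-1.206, -0.759, 0.935]
force: [0.8, -1.0, 0.0]
opening: 0.0
```

```bash
python3 -c "
from h import *
pol()"
```

```text
clk 18.35 TIP az -25.9 r 64.8 z 101.7  Frad 1.18 Ftan -0.49 Fz 0.03  toolaz 154.3 tilt -12.0
```

Emit:
{"fn": "jog_arm", "kwargs": {
  "series": [
    [[0,0.01,0.05],[0,0,0],-1],
    [[0,0.01,0.05],[0,0,0],-1],
    [[0,0,0],[0,0,0],-1]
  ]
}}

```text
clock: 18.73
ee_pos: [539.6, 172.9, 80.3]
eef_rot: [-1.207, -0.759, 0.934]
force: [-0.9, -0.0, 0.0]
opening: -0.0
```

```bash
python3 -c "
from h import *
pol()"
```

```text
clk 18.73 TIP az -26.1 r 60.9 z 101.8  Frad -0.80 Ftan -0.43 Fz 0.05  toolaz 154.2 tilt -12.0
```

Emit:
{"fn": "jog_arm", "kwargs": {
  "series": [
    [[0,0.01,0.05],[0,0,0],-1],
    [[0,0.01,0.05],[0,0,0],-1],
    [[0,0.01,0.05],[0,0,0],-1],
    [[0,0,0],[0,0,0],-1]
  ]
}}

```text
clock: 19.23
ee_pos: [534.1, 175.6, 80.3]
eef_rot: [-1.207, -0.759, 0.934]
force: [0.1, 0.1, 0.2]
opening: 0.2
```

```bash
python3 -c "
from h import *
pol()"
```

```text
clk 19.23 TIP az -26.1 r 54.8 z 101.9  Frad 0.07 Ftan 0.10 Fz 0.20  toolaz 154.3 tilt -12.0
```

Emit:
{"fn": "jog_arm", "kwargs": {
  "series": [
    [[0,0.01,0.05],[0,0,0],-1],
    [[0,0.01,0.05],[0,0,0],-1],
    [[0,0,0],[0,0,0],-1]
  ]
}}

```text
clock: 19.6
ee_pos: [530.4, 177.4, 80.4]
eef_rot: [-1.207, -0.759, 0.934]
force: [0.8, -0.4, 0.0]
opening: 0.3
```

```bash
python3 -c "
from h import *
pol()"
```

```text
clk 19.60 TIP az -26.1 r 50.7 z 101.9  Frad 0.92 Ftan -0.03 Fz 0.01  toolaz 154.2 tilt -12.0
```

Emit:
{"fn": "jog_arm", "kwargs": {
  "series": [
    [[0,0.01,0.05],[0,0,0],-1],
    [[0,0.01,0.05],[0,0,0],-1],
    [[0,0,0],[0,0,0],-1]
  ]
}}

```text
clock: 19.98
ee_pos: [526.8, 179.2, 80.4]
eef_rot: [-1.207, -0.759, 0.934]
force: [-0.1, 0.4, -0.5]
opening: -0.1
```

```bash
python3 -c "
from h import *
pol()"
```

```text
clk 19.98 TIP az -26.2 r 46.6 z 101.9  Frad -0.26 Ftan 0.30 Fz -0.53  toolaz 154.3 tilt -12.0
```

Emit:
{"fn": "jog_arm", "kwargs": {
  "series": [
    [[0,0.005,0.025],[0,0,0],-1],
    [[0,0.005,0.025],[0,0,0],-1],
    [[0,0,0],[0,0,0],-1]
  ]
}}

```text
clock: 20.35
ee_pos: [525.1, 180.0, 80.4]
eef_rot: [-1.207, -0.759, 0.934]
force: [-0.3, 0.0, 0.0]
opening: 0.0
```

```bash
python3 -c "
from h import *
pol()"
```

```text
clk 20.35 TIP az -26.2 r 44.8 z 102.0  Frad -0.32 Ftan -0.12 Fz 0.03  toolaz 154.2 tilt -12.0
```

Emit:
{"fn": "jog_arm", "kwargs": {
  "series": [
    [[0,0.005,0.025],[0,0,0],-1],
    [[0,0.005,0.025],[0,0,0],-1],
    [[0,0,0],[0,0,0],-1]
  ]
}}

```text
clock: 20.72
ee_pos: [523.9, 180.6, 80.6]
eef_rot: [-1.208, -0.76, 0.934]
force: [2.6, -2.1, -1.3]
opening: -0.3
```

```bash
python3 -c "
from h import *
pol()"
```

```text
clk 20.73 TIP az -26.1 r 43.4 z 102.1  Frad 3.31 Ftan -0.75 Fz -1.28  toolaz 154.2 tilt -11.9
```

Emit:
{"fn": "jog_arm", "kwargs": {
  "series": [
    [[0,0.005,0.025],[0,0,0],-1],
    [[0,0,0],[0,0,0],-1]
  ]
}}

```text
clock: 20.98
ee_pos: [523.8, 180.7, 80.7]
eef_rot: [-1.209, -0.761, 0.933]
force: [5.2, -2.9, -0.5]
opening: 0.0
```

```bash
python3 -c "
from h import *
pol()"
```

```text
clk 20.98 TIP az -26.1 r 43.3 z 102.2  Frad 5.91 Ftan -0.33 Fz -0.51  toolaz 154.2 tilt -11.8
```

```bash
python3 - <<'E'
from h import *
p,R,s=pol();print(s['ft_torque'])
im=cv2.resize(grab_frame("side")[:,:,::-1][200:300,270:390],None,fx=6,fy=6,interpolation=cv2.INTER_CUBIC)
cv2.imwrite("pics/side7.png",(255*(im/255.)**.6).astype(np.uint8))
E
```

```text
clk 20.98 TIP az -26.1 r 43.3 z 102.2  Frad 5.91 Ftan -0.33 Fz -0.51  toolaz 154.2 tilt -11.8
[-0.69956466 -1.11091896  0.04825266]
```

View pics/side7.png

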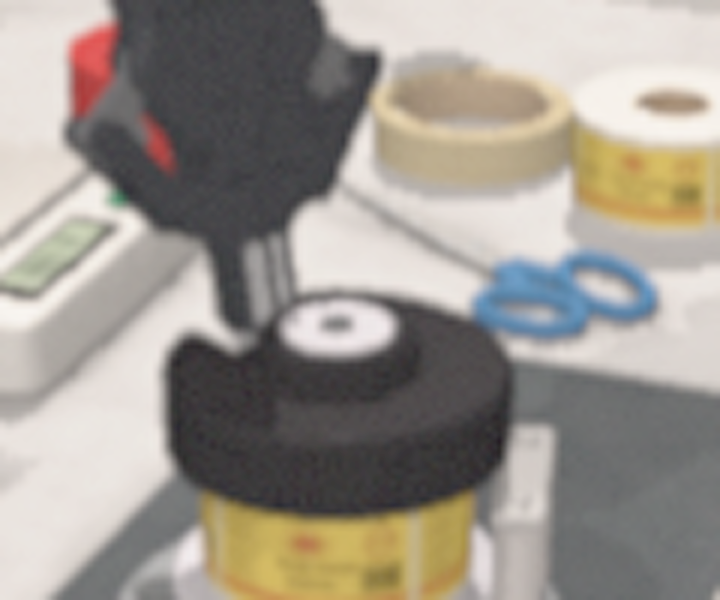

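```bash
python3 - <<'E'
from h import *
p,R,s=now();M=R.as_matrix()
im=cv2.imread("pics/side7.png")
f=lambda q:tuple(int(v) for v in (proj("side",q)[0]-[270,200]+.5)*6)
for a,col in((0,(0,0,255)),(22,(0,255,255)),(28,(0,255,0)),(34,(255,0,255))):
    cv2.polylines(im,[np.array([f(p-M[:,1]*a+M[:,0]*x+M[:,2]*z) for x,z in((-14,-11),(-14,11),(14,11),(14,-11))],np.int32)],True,col,1)
t=np.radians(np.arange(0,360,3))
for r,z in((60,112),(28,124)):
    cv2.polylines(im,[np.array([f([C[0]+r*np.cos(a),C[1]+r*np.sin(a),z]) for a in t],np.int32)],True,(255,255,0),1)
cv2.imwrite("pics/side8.png",im)
E
```

```text
(no output)
```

View pics/side8.png

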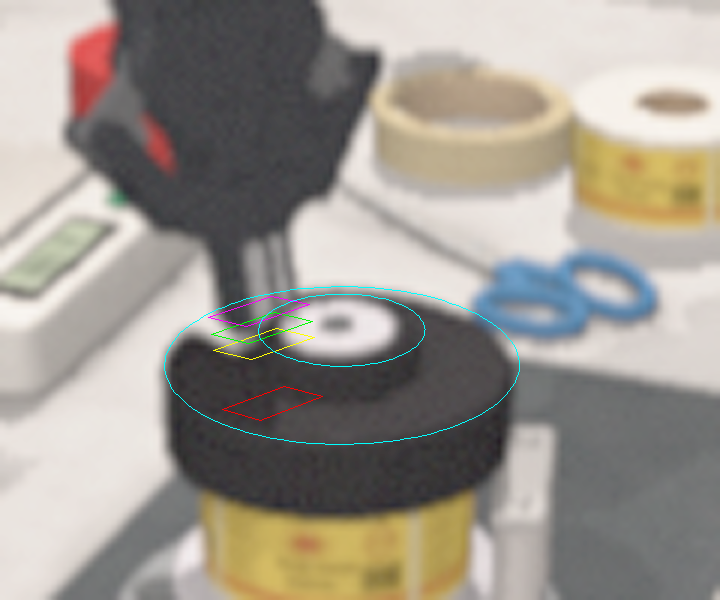

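Emit:
{"fn": "jog_arm", "kwargs": {
  "series": [
    [[0,-0.01,-0.1],[0,0,0],-1],
    [[0,0.12,-0.02],[0,0,0],-1],
    [[0,0,0],[0,0,0],-1]
  ]
}}

```text
clock: 21.4
ee_pos: [524.7, 179.8, 74.5]
eef_rot: [-1.205, -0.758, 0.935]
force: [0.8, 0.4, -0.8]
opening: 0.3
```

```bash
sed -i 's/^L=22\./L=26./' h.py; python3 -c "
from h import *
p,R,s=pol();print(s['ft_torque'],p)"
```

```text
clk 21.40 TIP az -26.6 r 45.4 z 99.9  Frad 0.52 Ftan 0.71 Fz -0.79  toolaz 154.2 tilt -12.1
[-0.13418542 -0.17086828 -0.03412129] [529.62154397 177.38168869  99.92262648]
```

Emit:
{"fn": "jog_arm", "kwargs": {
  "series": [
    [[0.05,0,0],[0,0,0],-1],
    [[0.025,0,0],[0,0,0],-1],
    [[0,0,0],[0,0,0],-1]
  ]
}}

```text
clock: 21.78
ee_pos: [527.2, 182.5, 75.3]
eef_rot: [-1.207, -0.759, 0.934]
force: [0.1, 0.6, 0.5]
opening: 0.1
```

```bash
python3 -c "
from h import *
p,R,s=pol();print(s['ft_torque'],p)"
```

```text
clk 21.77 TIP az -22.2 r 46.5 z 100.7  Frad -0.16 Ftan 0.56 Fz 0.46  toolaz 154.3 tilt -12.0
[-0.0656572  -0.1462865   0.02108467] [531.99635177 180.11745658 100.70307742]
```

Emit:
{"fn": "jog_arm", "kwargs": {
  "series": [
    [[0.05,0,0],[0,0,0],-1],
    [[0,0,0],[0,0,0],-1]
  ]
}}

```text
clock: 22.02
ee_pos: [528.1, 184.3, 75.2]
eef_rot: [-1.207, -0.759, 0.934]
force: [0.2, 0.0, 0.1]
opening: -0.1
```

Emit:
{"fn": "jog_arm", "kwargs": {
  "series": [
    [[0.05,0,0],[0,0,0],-1],
    [[0,0,0],[0,0,0],-1]
  ]
}}

```text
clock: 22.28
ee_pos: [528.9, 186.1, 75.2]
eef_rot: [-1.207, -0.759, 0.934]
force: [0.4, -0.3, -0.6]
opening: -0.4
```

Emit:
{"fn": "jog_arm", "kwargs": {
  "series": [
    [[0.04,0,0],[0,0,0],-1],
    [[0,0,0],[0,0,0],-1]
  ]
}}

```text
clock: 22.52
ee_pos: [529.6, 187.5, 75.2]
eef_rot: [-1.207, -0.759, 0.934]
force: [-1.3, -0.5, -0.8]
opening: 0.1
```

```bash
python3 -c "
from h import *
p,R,s=pol();print(s['ft_torque'],p)"
```

```text
clk 22.52 TIP az -15.5 r 47.1 z 100.6  Frad -1.17 Ftan -0.79 Fz -0.83  toolaz 154.3 tilt -12.0
[-0.08284824 -0.15035591 -0.01684544] [534.42250189 185.08599404 100.6373416 ]
```

Emit:
{"fn": "jog_arm", "kwargs": {
  "series": [
    [[0.04,0,0],[0,0,0],-1],
    [[0,0,0],[0,0,0],-1]
  ]
}}

```text
clock: 22.78
ee_pos: [530.0, 188.4, 75.2]
eef_rot: [-1.207, -0.758, 0.935]
force: [-1.3, -2.0, 1.5]
opening: -0.0
```

Emit:
{"fn": "jog_arm", "kwargs": {
  "series": [
    [[0.04,0,0],[0,0,0],-1],
    [[0,0,0],[0,0,0],-1]
  ]
}}

```text
clock: 23.02
ee_pos: [530.0, 188.6, 75.1]
eef_rot: [-1.209, -0.756, 0.937]
force: [-2.6, -6.2, 2.6]
opening: 0.0
```

Emit:
{"fn": "jog_arm", "kwargs": {
  "series": [
    [[0.04,0,0],[0,0,0],-1],
    [[0,0,0],[0,0,0],-1]
  ]
}}

```text
clock: 23.28
ee_pos: [530.0, 188.7, 75.0]
eef_rot: [-1.211, -0.754, 0.938]
force: [-4.3, -9.9, 5.3]
opening: -0.4
```

```bash
python3 -c "
from h import *
p,R,s=pol();print(s['ft_torque'],p)"
```

```text
clk 23.27 TIP az -13.8 r 47.3 z 100.4  Frad -1.82 Ftan -10.59 Fz 5.27  toolaz 154.1 tilt -12.0
[-1.99020731  0.78870949  0.50752284] [534.9527098  186.45174775 100.43240058]
```

Emit:
{"fn": "jog_arm", "kwargs": {
  "series": [
    [[-0.15,0,0],[0,0,0],-1],
    [[-0.15,0,0],[0,0,0],-1],
    [[-0.1,0,0],[0,0,0],-1],
    [[0,0,0],[0,0,0],-1]
  ]
}}

```text
clock: 23.78
ee_pos: [524.6, 177.3, 75.3]
eef_rot: [-1.207, -0.759, 0.934]
force: [0.1, 0.6, -0.5]
opening: -0.1
```

Emit:
{"fn": "jog_arm", "kwargs": {
  "series": [
    [[-0.04,0,0],[0,0,0],-1],
    [[0,0,0],[0,0,0],-1]
  ]
}}

```text
clock: 24.02
ee_pos: [524.0, 175.9, 75.2]
eef_rot: [-1.207, -0.759, 0.934]
force: [-0.0, 1.4, -0.2]
opening: 0.1
```

Emit:
{"fn": "jog_arm", "kwargs": {
  "series": [
    [[-0.04,0,0],[0,0,0],-1],
    [[0,0,0],[0,0,0],-1]
  ]
}}

```text
clock: 24.28
ee_pos: [523.2, 174.4, 75.1]
eef_rot: [-1.207, -0.759, 0.934]
force: [-0.2, 0.6, -0.2]
opening: -0.4
```

Emit:
{"fn": "jog_arm", "kwargs": {
  "series": [
    [[-0.04,0,0],[0,0,0],-1],
    [[0,0,0],[0,0,0],-1]
  ]
}}

```text
clock: 24.52
ee_pos: [522.7, 173.2, 75.2]
eef_rot: [-1.206, -0.759, 0.934]
force: [1.1, 0.9, -1.2]
opening: -0.2
```

```bash
python3 -c "
from h import *
p,R,s=pol();print(s['ft_torque'],p)"
```

```text
clk 24.52 TIP az -34.9 r 47.0 z 100.6  Frad 0.33 Ftan 1.36 Fz -1.19  toolaz 154.2 tilt -12.0
[ 0.16542965 -0.25675835 -0.01091044] [527.51825612 170.78415088 100.64430355]
```

Emit:
{"fn": "jog_arm", "kwargs": {
  "series": [
    [[-0.04,0,0],[0,0,0],-1],
    [[0,0,0],[0,0,0],-1]
  ]
}}

```text
clock: 24.78
ee_pos: [522.6, 173.0, 75.3]
eef_rot: [-1.205, -0.762, 0.932]
force: [1.3, 5.5, -1.2]
opening: -0.0
```

Emit:
{"fn": "jog_arm", "kwargs": {
  "series": [
    [[-0.04,0,0],[0,0,0],-1],
    [[0,0,0],[0,0,0],-1]
  ]
}}

```text
clock: 25.02
ee_pos: [522.6, 172.8, 75.4]
eef_rot: [-1.203, -0.764, 0.93]
force: [2.9, 8.9, -2.7]
opening: 0.0
```

```bash
python3 -c "
from h import *
p,R,s=pol();print(s['ft_torque'],p,s['force'])"
```

```text
clk 25.02 TIP az -35.6 r 47.1 z 100.9  Frad -2.78 Ftan 8.91 Fz -2.67  toolaz 154.3 tilt -12.0
[ 1.71761386 -0.90793364 -0.45396996] [527.31670291 170.31313224 100.85978093] [ 2.92127331  8.86184972 -2.66679283]
```

Emit:
{"fn": "jog_arm", "kwargs": {
  "series": [
    [[0.13,0,0],[0,0,0],-1],
    [[0.12,0,0],[0,0,0],-1],
    [[0,0,0],[0,0,0],-1]
  ]
}}

```text
clock: 25.4
ee_pos: [525.5, 179.1, 75.1]
eef_rot: [-1.207, -0.759, 0.935]
force: [-0.4, 0.5, -0.2]
opening: 0.2
```

```bash
python3 -c "
from h import *
p,R,s=pol();print(s['ft_torque'],p,s['force'])"
```

```text
clk 25.40 TIP az -26.9 r 46.3 z 100.5  Frad -0.61 Ftan 0.31 Fz -0.23  toolaz 154.3 tilt -12.0
[-0.07355512 -0.21018638 -0.03841104] [530.32071036 176.70252515 100.52596417] [-0.39948209  0.54998568 -0.23130338]
```

Emit:
{"fn": "jog_arm", "kwargs": {
  "series": [
    [[0,0.01,0.05],[0,0,0],-1],
    [[0,0,0],[0,0,0],-1]
  ]
}}

```text
clock: 25.65
ee_pos: [523.7, 179.7, 75.2]
eef_rot: [-1.207, -0.759, 0.934]
force: [-0.1, 0.2, -0.5]
opening: 0.0
```

Emit:
{"fn": "jog_arm", "kwargs": {
  "series": [
    [[0,0.005,0.025],[0,0,0],-1],
    [[0,0,0],[0,0,0],-1]
  ]
}}

```text
clock: 25.9
ee_pos: [523.5, 179.9, 75.3]
eef_rot: [-1.208, -0.76, 0.934]
force: [3.3, -2.5, -0.8]
opening: -0.1
```

```bash
python3 -c "
from h import *
p,R,s=pol();print(s['ft_torque'],p,s['force'])"
```

```text
clk 25.90 TIP az -27.1 r 44.2 z 100.8  Frad 4.07 Ftan -0.73 Fz -0.78  toolaz 154.2 tilt -11.9
[-0.60204747 -0.80413364  0.0145191 ] [528.31998396 177.55249303 100.76260231] [ 3.29153178 -2.50512712 -0.7756824 ]
```

Emit:
{"fn": "jog_arm", "kwargs": {
  "series": [
    [[0.03,0.005,0.025],[0,0,0],-1],
    [[0,0,0],[0,0,0],-1]
  ]
}}

```text
clock: 26.15
ee_pos: [523.6, 180.1, 75.3]
eef_rot: [-1.211, -0.759, 0.935]
force: [4.2, -6.7, -0.6]
opening: 0.2
```

Emit:
{"fn": "jog_arm", "kwargs": {
  "series": [
    [[0,0.005,0.025],[0,0,0],-1],
    [[0,0,0],[0,0,0],-1]
  ]
}}

```text
clock: 26.4
ee_pos: [523.5, 180.1, 75.4]
eef_rot: [-1.213, -0.76, 0.934]
force: [5.7, -7.1, -1.4]
opening: -0.0
```

```bash
python3 -c "
from h import *
p,R,s=pol();print(s['ft_torque'],p,s['force'])"
```

```text
clk 26.40 TIP az -26.8 r 44.0 z 100.9  Frad 8.30 Ftan -3.77 Fz -1.40  toolaz 154.2 tilt -11.6
[-1.67041391 -1.34512056  0.21978287] [528.25452965 177.85675953 100.85308562] [ 5.70821661 -7.10488753 -1.39859879]
```

```bash
python3 - <<'E'
from h import *
p,R,s=pol()
im=grab_frame("side")[:,:,::-1]
cv2.imwrite("pics/side9f.png",im)
im=cv2.resize(im[200:300,270:390],None,fx=6,fy=6,interpolation=cv2.INTER_CUBIC)
cv2.imwrite("pics/side9.png",(255*(im/255.)**.5).astype(np.uint8))
E
```

```text
clk 26.40 TIP az -26.8 r 44.0 z 100.9  Frad 8.30 Ftan -3.77 Fz -1.40  toolaz 154.2 tilt -11.6
```

View pics/side9.png

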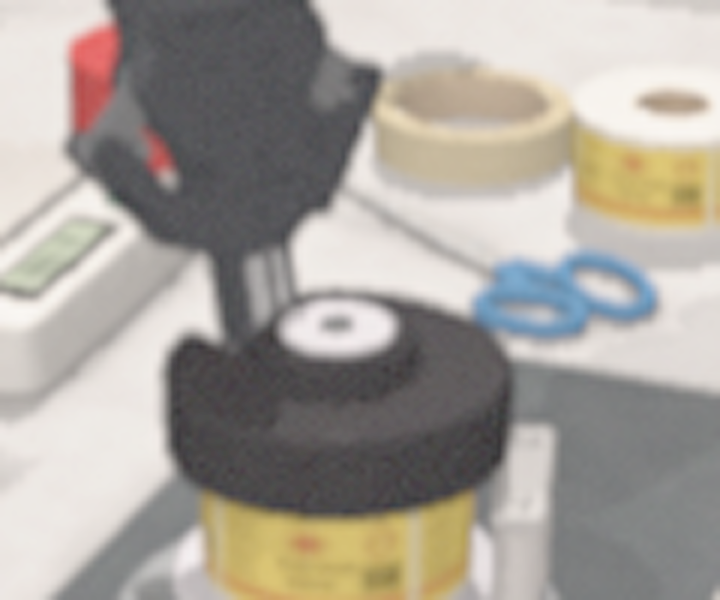

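Emit:
{"fn": "jog_arm", "kwargs": {
  "series": [
    [[-0.02,0,0],[0,0,0],-1],
    [[0,0,0],[0,0,0],-1],
    [[0,0,0],[0,0,0],-1]
  ]
}}

```text
clock: 26.82
ee_pos: [523.5, 180.0, 75.4]
eef_rot: [-1.212, -0.761, 0.933]
force: [5.7, -5.6, -1.7]
opening: 0.2
```

```bash
python3 -c "
from h import *
p,R,s=pol();print(s['ft_torque'],p,s['force'])"
```

```text
clk 26.82 TIP az -27.0 r 44.0 z 100.9  Frad 7.59 Ftan -2.40 Fz -1.74  toolaz 154.2 tilt -11.7
[-1.32212726 -1.48350782  0.15345951] [528.17938164 177.74442732 100.88781552] [ 5.6726974  -5.57877685 -1.74138564]
```

```bash
python3 - <<'E'
from h import *
im=cv2.imread("pics/top0.png")[250:312,222:290].astype(np.float32)
im=np.clip((im-5)*5,0,255).astype(np.uint8)
im=cv2.resize(im,None,fx=9,fy=9,interpolation=cv2.INTER_CUBIC)
cv2.imwrite("pics/top0h.png",im)
im2=im.copy()
C2=np.array([488.5,199.7])
for c,a0,col in ((C2,-26,(0,0,255)),(C2,-35,(0,255,0))):
    a=np.radians(a0);u=np.array([np.cos(a),np.sin(a)]);v=np.array([-u[1],u[0]])
    for z in(112,86):
        P=[c+u*62-v*27.5, c+u*53-v*22,c+u*34-v*22,c+u*34+v*22,c+u*53+v*22,c+u*62+v*27.5]
        q=((proj("top",[[*p,z] for p in P])-[222,250]+.5)*9).astype(np.int32)
        cv2.polylines(im2,[q],False,col,1)
cv2.imwrite("pics/top0h2.png",im2)
E
```

```text
(no output)
```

View pics/top0h.png

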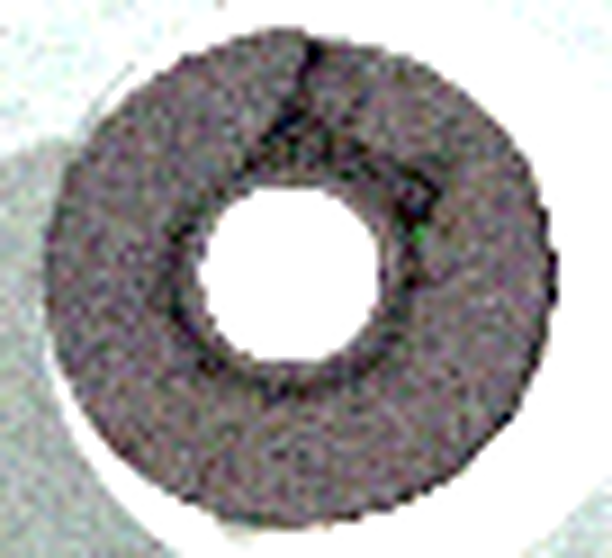

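View pics/top0h2.png

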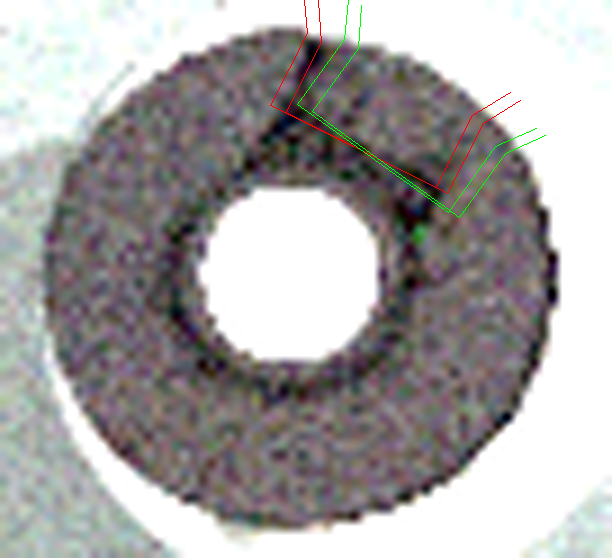

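Emit:
{"fn": "jog_arm", "kwargs": {
  "series": [
    [[0,-0.02,-0.1],[0,0,0],-1],
    [[0.14,-0.005,-0.025],[0,0,0],-1],
    [[0,0,0],[0,0,0],-1]
  ]
}}

```text
clock: 27.2
ee_pos: [527.8, 185.2, 75.1]
eef_rot: [-1.205, -0.759, 0.935]
force: [-0.5, -0.6, -0.0]
opening: -0.1
```

```bash
python3 -c "
from h import *
p,R,s=pol();print(p,s['force'])"
```

```text
clk 27.20 TIP az -18.8 r 46.1 z 100.5  Frad -0.26 Ftan -0.73 Fz -0.03  toolaz 154.3 tilt -12.0
[532.6459701  182.83177435 100.49538704] [-0.48079065 -0.60263057 -0.02808622]
```

Emit:
{"fn": "jog_arm", "kwargs": {
  "series": [
    [[0,0.01,0.04],[0,0,0],-1],
    [[0,0.005,0.025],[0,0,0],-1],
    [[0,0,0],[0,0,0],-1]
  ]
}}

```text
clock: 27.58
ee_pos: [526.4, 185.5, 75.2]
eef_rot: [-1.208, -0.76, 0.933]
force: [3.2, -1.6, -1.6]
opening: -0.0
```

```bash
python3 -c "
from h import *
p,R,s=pol();print(p,s['force'])"
```

```text
clk 27.57 TIP az -19.0 r 44.6 z 100.7  Frad 3.54 Ftan -0.44 Fz -1.64  toolaz 154.2 tilt -11.9
[531.18563561 183.16842652 100.65511485] [ 3.20273514 -1.57125658 -1.63505047]
```

Emit:
{"fn": "jog_arm", "kwargs": {
  "series": [
    [[0,-0.02,-0.09],[0,0,0],-1],
    [[-0.11,0.12,-0.025],[0,0,0],-1],
    [[0,0,0],[0,0,0],-1]
  ]
}}

```text
clock: 27.95
ee_pos: [526.0, 179.8, 69.6]
eef_rot: [-1.206, -0.757, 0.935]
force: [1.1, -0.4, 0.3]
opening: -0.1
```

```bash
python3 -c "
from h import *
p,R,s=pol();print(p,s['force'])"
```

```text
clk 27.95 TIP az -25.8 r 46.6 z 95.1  Frad 1.18 Ftan 0.17 Fz 0.30  toolaz 154.2 tilt -12.1
[530.93395913 177.39172197  95.06119272] [ 1.13232443 -0.35770331  0.29952872]
```

Emit:
{"fn": "jog_arm", "kwargs": {
  "series": [
    [[0,0.01,0.05],[0,0,0],-1],
    [[0,0.008,0.04],[0,0,0],-1],
    [[0,0,0],[0,0,0],-1]
  ]
}}

```text
clock: 28.32
ee_pos: [524.4, 181.4, 70.4]
eef_rot: [-1.208, -0.76, 0.934]
force: [2.0, -1.9, -1.1]
opening: 0.6
```

```bash
python3 -c "
from h import *
p,R,s=pol();print(p,s['force'],s['ft_torque'])"
```

```text
clk 28.32 TIP az -24.9 r 44.3 z 95.8  Frad 2.59 Ftan -0.93 Fz -1.08  toolaz 154.2 tilt -11.9
[529.18329615 179.05826396  95.83749457] [ 1.9607774  -1.93795925 -1.07573795] [-0.50622845 -0.62602112  0.06160673]
```

Emit:
{"fn": "jog_arm", "kwargs": {
  "series": [
    [[0,0.01,0.05],[0,0,0],-1],
    [[0,0,0],[0,0,0],-1]
  ]
}}

```text
clock: 28.58
ee_pos: [524.3, 181.5, 70.5]
eef_rot: [-1.211, -0.761, 0.933]
force: [6.0, -3.8, -2.3]
opening: 0.3
```

```bash
python3 -c "
from h import *
p,R,s=pol();print(p@[.891,-.454,0],s['force'],s['ft_torque'])"
```

```text
clk 28.57 TIP az -24.8 r 44.1 z 96.0  Frad 6.99 Ftan -0.92 Fz -2.28  toolaz 154.2 tilt -11.7
389.9704559726775 [ 5.95666443 -3.77178961 -2.27814421] [-1.01154715 -1.44160489  0.07369615]
```

Emit:
{"fn": "jog_arm", "kwargs": {
  "series": [
    [[0,0.005,0.025],[0,0,0],-1],
    [[0,0,0],[0,0,0],-1]
  ]
}}

```text
clock: 28.82
ee_pos: [524.2, 181.5, 70.6]
eef_rot: [-1.213, -0.762, 0.932]
force: [7.8, -5.2, -2.5]
opening: 0.1
```

```bash
python3 -c "
from h import *
p,R,s=pol();print(p@[.891,-.454,0],s['force'],s['ft_torque'])"
```

```text
clk 28.82 TIP az -24.8 r 44.0 z 96.1  Frad 9.28 Ftan -1.44 Fz -2.51  toolaz 154.2 tilt -11.6
389.8765566748917 [ 7.81719362 -5.20626347 -2.51091303] [-1.25325251 -1.81827755  0.007786  ]
```

```bash
python3 - <<'E'
from h import *
n=np.array([.891,-.454,0])
for uv in((300,115),(370,152),(440,190)):
    q=back("top",(uv[0]/9-.5+222,uv[1]/9-.5+250),110);print(q,q@n)
for c in ([488.4,198],[490.2,197.3],[488.5,199.7]): print(np.array(c)@n[:2]+34)
# rim from top image: threshold cap outline fit in world
im=cv2.imread("pics/top0.png")[250:312,222:290].max(2)
m=(im<60).astype(np.uint8);cs,_=cv2.findContours(m,cv2.RETR_EXTERNAL,cv2.CHAIN_APPROX_NONE)
c=max(cs,key=cv2.contourArea)[:,0]
w=np.array([back("top",(p[0]+222,p[1]+250),112)[:2] for p in c])
a=np.degrees(np.arctan2(*(w-w.mean(0)).T[::-1]));
sel=(a>80)|(a<-80)
A=np.c_[2*w,np.ones(len(w))];
for s in (slice(None),(a>30)&(a<180)):
    x=np.linalg.lstsq(A[s],(w[s]**2).sum(1),rcond=None)[0];print(x[:2],np.sqrt(x[2]+x[:2]@x[:2]))
E
```

```text
[526.59209615 197.8738561  110.        ] 379.3588269999586
[517.92240101 181.10970155 110.        ] 379.2450547986589
[509.03165269 164.37188509 110.        ] 378.9223667200048
379.2724
381.19399999999996
378.58970000000005
[488.78940949 209.3776601 ] 65.8913306662173
[489.03791057 225.49654736] 57.69392331347365
```

```bash
python3 - <<'E'
from h import *
p,R,s=now();M=R.as_matrix();print(s['joint_positions'],s['tau'])
im=grab_frame("side")[:,:,::-1]
im=cv2.resize(im[190:280,280:380],None,fx=8,fy=8,interpolation=cv2.INTER_CUBIC)
im=(255*(im/255.)**.45).astype(np.uint8)
cv2.imwrite("pics/side10.png",im[:600])
E
```

```text
[ 0.13357528  0.58201469 -0.18356635  0.97371336  0.11213055  0.57439827] [ 4.07963187e+00 -5.30720437e+01  1.84302878e+01  4.25666794e+00
  2.25148514e+00  9.91318258e-03]
```

View pics/side10.png

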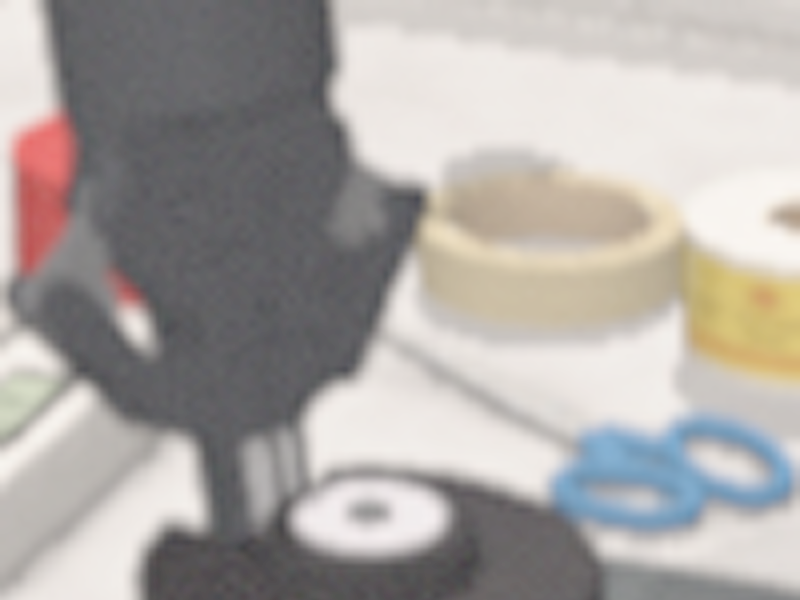

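```bash
python3 - <<'E'
from h import *
p,R,s=now();M=R.as_matrix()
im=cv2.imread("pics/side10.png")
f=lambda q:tuple(int(v) for v in (proj("side",q)[0]-[280,190]+.5)*8)
c=np.array([488.5,198.5]);a=np.radians(-27);u=np.array([np.cos(a),np.sin(a)]);v=np.array([-u[1],u[0]])
P=[c+u*60-v*27, c+u*53-v*22,c+u*34-v*22,c+u*34+v*22,c+u*53+v*22,c+u*60+v*27]
for z,col in((112,(0,0,255)),(86,(0,255,0))):
    cv2.polylines(im,[np.array([f([*q,z]) for q in P],np.int32)],False,col,1)
for aa,col in((24,(0,255,255)),):
    for h in (0,30):
        cv2.polylines(im,[np.array([f(p-M[:,1]*(aa+h)+M[:,0]*x+M[:,2]*z) for x,z in((-14,-11),(-14,11),(14,11),(14,-11))],np.int32)],True,col,1)
t=np.radians(np.arange(0,360,3))
for r,z in((60,112),(28,124)):
    cv2.polylines(im,[np.array([f([c[0]+r*np.cos(b),c[1]+r*np.sin(b),z]) for b in t],np.int32)],True,(255,255,0),1)
cv2.imwrite("pics/side11.png",im)
E
```

```text
(no output)
```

View pics/side11.png

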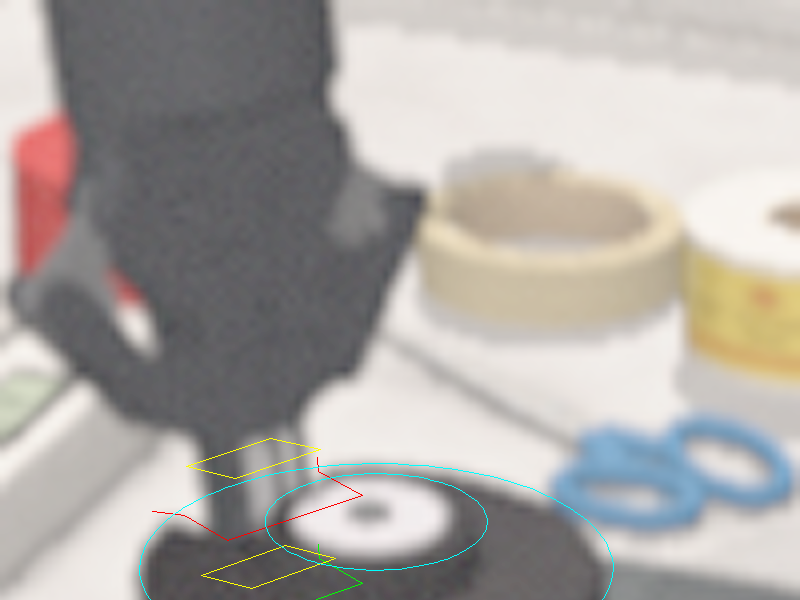

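```bash
python3 - <<'E'
from h import *
C[:]=[488.5,198.8]
tl=np.linspace(11.8,26,3)
tip0=now()[0]-L*now()[1].as_matrix()[:,1]
print(tip0)
az=-26.5
tips=[goalP(az,49,tip0[2]+0),goalP(az,49,tip0[2]+1),goalP(az,49,tip0[2]+2)]
# stage 0: back off 7mm (cmd is ~3 ahead)
R0=now()[1]
for i in range(2):
    Ra=R0 if i==0 else Rb
    Rb=goalR(az,tl[i+1],-1)
    pa=tips[i]+L*Ra.as_matrix()[:,1];pb=tips[i+1]+L*Rb.as_matrix()[:,1]
    print((Ra.inv().apply(pb-pa)/40).round(3),((Ra.inv()*Rb).as_rotvec(degrees=True)/8).round(3))
print((R0.inv().apply(np.array([np.cos(np.radians(az)),np.sin(np.radians(az)),0])*8)/40).round(3))
E
```

```text
[528.93132187 179.23441915  96.06827696]
[ 0.002 -0.03   0.088] [ 0.915  0.086 -0.012]
[ 0.    -0.029  0.088] [0.887 0.    0.   ]
[-0.002 -0.04  -0.196]
```

Emit:
{"fn": "jog_arm", "kwargs": {
  "series": [
    [[0,-0.04,-0.196],[0,0,0],-1],
    [[0.0,-0.03,0.088],[0.915,0.08,0],-1],
    [[0,-0.029,0.088],[0.887,0,0],-1],
    [[0,0,0],[0,0,0],-1]
  ]
}}

```text
clock: 29.38
ee_pos: [522.9, 181.5, 72.4]
eef_rot: [-0.989, -0.608, 0.99]
force: [0.4, 0.8, -0.3]
opening: 0.3
```

```bash
sed -i 's/^C=.*/C=np.array([488.5,198.8])/' h.py; python3 - <<'E'
from h import *
p,R,s=pol();print(p,s['joint_positions'])
im=grab_frame("side")[:,:,::-1]
im=cv2.resize(im[190:280,280:380],None,fx=8,fy=8,interpolation=cv2.INTER_CUBIC)
im=(255*(im/255.)**.45).astype(np.uint8)
cv2.imwrite("pics/side12.png",im[:600])
E
```

```text
clk 29.38 TIP az -26.6 r 50.1 z 95.7  Frad 0.04 Ftan 0.88 Fz -0.26  toolaz 153.4 tilt -26.6
[533.31397692 176.38920734  95.69605912] [0.06625479 0.76584955 0.07270395 1.28624983 0.22532318 0.4827759 ]
```

View pics/side12.png

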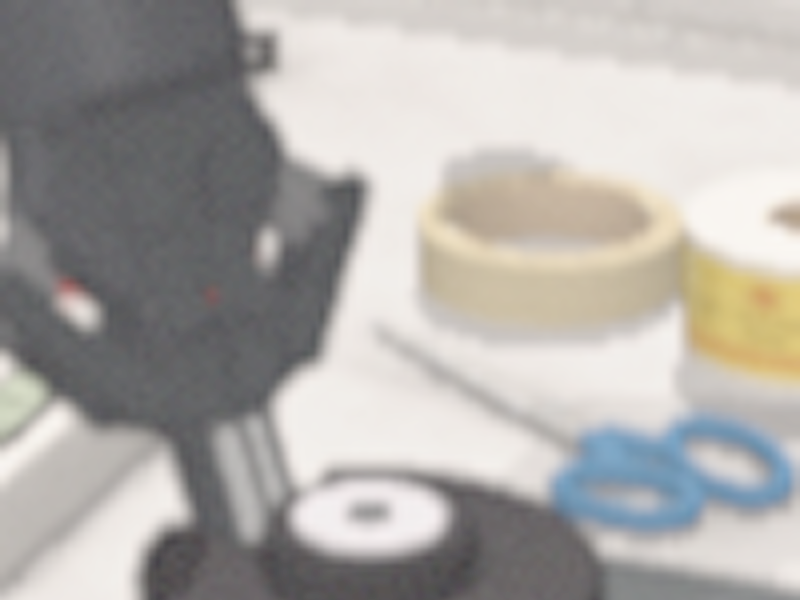

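Emit:
{"fn": "jog_arm", "kwargs": {
  "series": [
    [[0,0.022,0.045],[0,0,0],-1],
    [[0,0.022,0.045],[0,0,0],-1],
    [[0,0.011,0.022],[0,0,0],-1],
    [[0,0,0],[0,0,0],-1]
  ]
}}

```text
clock: 29.92
ee_pos: [518.4, 184.8, 75.1]
eef_rot: [-0.991, -0.614, 0.989]
force: [0.7, -0.1, 0.2]
opening: -0.3
```

```bash
python3 -c "
from h import *
p,R,s=pol();print(p,s['force'],s['ft_torque'])"
```

```text
clk 29.93 TIP az -25.4 r 44.5 z 98.4  Frad 0.67 Ftan 0.20 Fz 0.24  toolaz 153.6 tilt -26.3
[528.72426729 179.68243378  98.41837447] [ 0.69295107 -0.10642593  0.2396062 ] [-0.22360003 -0.41263034 -0.02872643]
```

Emit:
{"fn": "jog_arm", "kwargs": {
  "series": [
    [[0,0.011,0.022],[0,0,0],-1],
    [[0,0.011,0.022],[0,0,0],-1],
    [[0,0,0],[0,0,0],-1]
  ]
}}

```text
clock: 30.3
ee_pos: [518.2, 184.9, 74.9]
eef_rot: [-0.993, -0.615, 0.988]
force: [5.7, -2.5, 3.6]
opening: -0.3
```

```bash
python3 -c "
from h import *
p,R,s=pol();print(p,s['force'],s['ft_torque'])"
```

```text
clk 30.30 TIP az -25.4 r 44.3 z 98.2  Frad 6.18 Ftan 0.20 Fz 3.56  toolaz 153.6 tilt -26.2
[528.50201885 179.78562841  98.20011748] [ 5.66944223 -2.47212763  3.56363977] [-0.48125442 -0.998187    0.02565082]
```

Emit:
{"fn": "jog_arm", "kwargs": {
  "series": [
    [[0,0.011,0.022],[0,0,0],-1],
    [[0,0,0],[0,0,0],-1]
  ]
}}

```text
clock: 30.55
ee_pos: [517.8, 185.1, 74.9]
eef_rot: [-0.993, -0.616, 0.988]
force: [6.1, -1.9, 3.6]
opening: -0.7
```

```bash
python3 -c "
from h import *
p,R,s=pol();print(p,s['force'],s['ft_torque'])"
```

```text
clk 30.55 TIP az -25.4 r 43.8 z 98.2  Frad 6.31 Ftan 0.95 Fz 3.59  toolaz 153.6 tilt -26.1
[528.022027   180.03020974  98.21397888] [ 6.10852136 -1.8542771   3.59293478] [-0.60246067 -1.14289956 -0.01804253]
```

Emit:
{"fn": "jog_arm", "kwargs": {
  "series": [
    [[0,0.011,0.022],[0,0,0],-1],
    [[0,0,0],[0,0,0],-1]
  ]
}}

```text
clock: 30.8
ee_pos: [517.1, 185.5, 74.9]
eef_rot: [-0.994, -0.616, 0.988]
force: [6.1, -2.6, 3.1]
opening: 0.1
```

```bash
python3 -c "
from h import *
p,R,s=pol();print(p,s['force'],s['ft_torque'])"
```

```text
clk 30.80 TIP az -25.4 r 43.0 z 98.3  Frad 6.60 Ftan 0.29 Fz 3.12  toolaz 153.6 tilt -26.1
[527.33462851 180.3894988   98.26893765] [ 6.09273895 -2.56370398  3.12168206] [-0.59898081 -1.22331333 -0.00296448]
```

Emit:
{"fn": "jog_arm", "kwargs": {
  "series": [
    [[0,0.011,0.022],[0,0,0],-1],
    [[0,0,0],[0,0,0],-1]
  ]
}}

```text
clock: 31.05
ee_pos: [516.1, 186.0, 75.0]
eef_rot: [-0.993, -0.616, 0.988]
force: [5.3, -3.0, 5.0]
opening: 0.1
```

```bash
python3 -c "
from h import *
p,R,s=pol();print(p,s['force'],s['ft_torque'])"
```

```text
clk 31.05 TIP az -25.3 r 41.9 z 98.4  Frad 6.08 Ftan -0.40 Fz 5.00  toolaz 153.6 tilt -26.1
[526.39355248 180.85625529  98.37632615] [ 5.3233141  -2.9632831   5.00319833] [-0.63763158 -1.10807959  0.07040608]
```

Emit:
{"fn": "jog_arm", "kwargs": {
  "series": [
    [[0,0.011,0.022],[0,0,0],-1],
    [[0,0,0],[0,0,0],-1]
  ]
}}

```text
clock: 31.3
ee_pos: [515.4, 186.4, 75.6]
eef_rot: [-0.994, -0.616, 0.987]
force: [4.4, -4.2, 8.1]
opening: -0.0
```

```bash
python3 - <<'E'
from h import *
p,R,s=pol();print(p,s['force'],s['ft_torque'])
im=grab_frame("side")[:,:,::-1]
im=cv2.resize(im[200:300,270:390],None,fx=6,fy=6,interpolation=cv2.INTER_CUBIC)
cv2.imwrite("pics/side13.png",(255*(im/255.)**.5).astype(np.uint8))
E
```

```text
clk 31.30 TIP az -25.2 r 41.1 z 98.9  Frad 5.78 Ftan -1.96 Fz 8.14  toolaz 153.6 tilt -26.1
[525.64018051 181.31534969  98.90499103] [ 4.39348267 -4.23331724  8.14221203] [-0.54097308 -0.8170605   0.07146455]
```

View pics/side13.png

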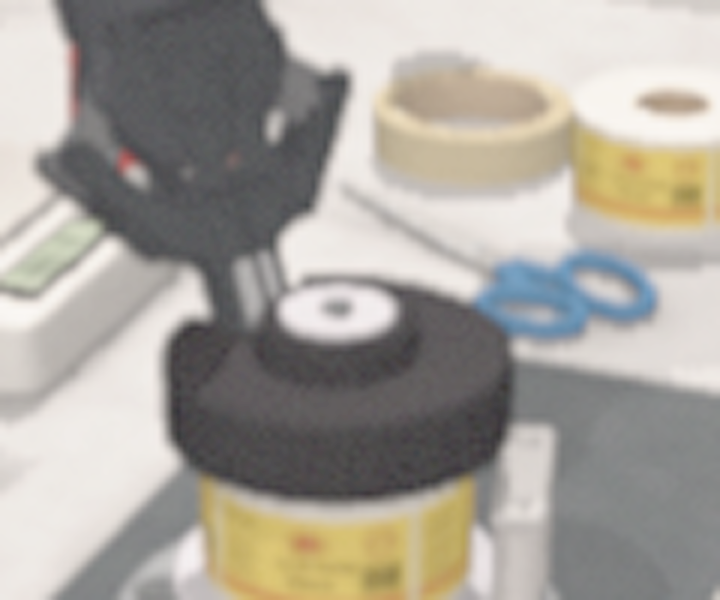

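Emit:
{"fn": "jog_arm", "kwargs": {
  "series": [
    [[0,-0.1,-0.08],[0,0,0],-1],
    [[0,-0.1,-0.1],[0,0,0],-1],
    [[0,-0.15,-0.15],[0,0,0],-1],
    [[0,-0.2,-0.2],[0,0,0],-1],
    [[0,0,0],[0,0,0],-1]
  ]
}}

```text
clock: 31.98
ee_pos: [539.9, 173.8, 84.6]
eef_rot: [-0.991, -0.613, 0.989]
force: [0.1, 1.2, -0.1]
opening: -0.1
```

```bash
python3 - <<'E'
from h import *
p,R,s=pol();print(p,s['force'],s['ft_torque'])
E
```

```text
clk 31.98 TIP az -26.0 r 68.7 z 107.9  Frad -0.41 Ftan 1.16 Fz -0.06  toolaz 153.5 tilt -26.3
[550.21219456 168.67676331 107.91920188] [ 0.14044733  1.2181298  -0.05866066] [-0.14793813 -0.39490132  0.02012653]
```

Free. Retract further out and up.

Emit:
{"fn": "jog_arm", "kwargs": {
  "series": [
    [[0,-0.3,-0.5],[0,0,0],-1],
    [[0,-0.8,-0.5],[0,0,0],-1],
    [[0,-1,0],[0,0,0],-1],
    [[0,-1,0],[0,0,0],-1],
    [[0,0,0],[0,0,0],-1]
  ]
}}

```text
clock: 32.6
ee_pos: [622.6, 133.3, 180.3]
eef_rot: [-0.993, -0.616, 0.986]
force: [-1.2, 0.6, -0.6]
opening: 0.0
```

```bash
python3 - <<'E'
from h import *
p,R,s=pol()
im=grab_frame("side")[:,:,::-1];cv2.imwrite("pics/side14f.png",im)
im=cv2.resize(im[210:330,270:390],None,fx=5,fy=5,interpolation=cv2.INTER_CUBIC)
im2=cv2.imread("pics/side0.png")[210:330,270:300+90]
im0=cv2.resize(cv2.imread("pics/side0.png")[210:330,350-80:350+10],None,fx=5,fy=5)
cv2.imwrite("pics/side14.png",(255*(im/255.)**.5).astype(np.uint8))
cv2.imwrite("pics/top14.png",grab_frame("top")[:,:,::-1])
E
```

```text
clk 32.60 TIP az -26.1 r 160.6 z 203.6  Frad -1.34 Ftan 0.01 Fz -0.64  toolaz 153.6 tilt -26.1
```

View pics/side14.png

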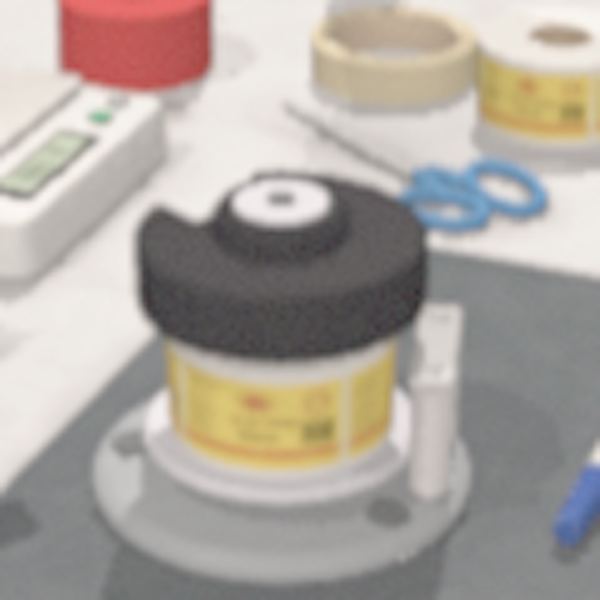

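View pics/top14.png

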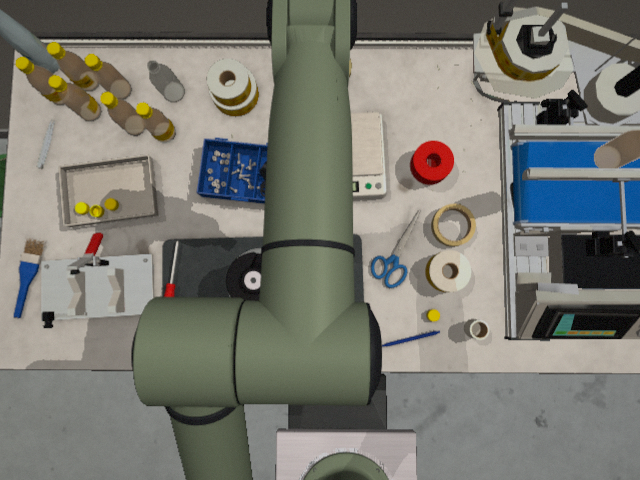

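```bash
python3 - <<'E'
from h import *
for z in(124,130,134):print(z,proj("side",[489,198.5,z]))
def w(f):
    g=cv2.imread(f).min(2).astype(float);r=g[238:262,312:342];m=(r>150);m[:, :0]=0
    k,l,st,ce=cv2.connectedComponentsWithStats(m.astype(np.uint8));print(f,[(st[i].tolist(),ce[i].round(1)) for i in range(1,k) if st[i,4]>20])
w("pics/side0.png");w("pics/side14f.png")
E
```

```text
124 [[326.31558281 254.54279803]]
130 [[326.30886014 251.85969219]]
134 [[326.30433998 250.06362723]]
pics/side0.png [([0, 0, 30, 21, 442], array([13.1,  8.3]))]
pics/side14f.png [([0, 0, 30, 16, 307], array([12.2,  6.5]))]
```

```bash
python3 - <<'E'
from workcell import *
s=get_state();print(s['clock'],abs(s['qvel']).max(),s['force'])
print(job_done())
E
```

```text
32.7 0.038213893229197736 [-0.35599171 -0.5665961  -0.7848132 ]
the job is handed in; nothing more can be done
None
```

The clamp cap is released: I felt along the rim, pressed the key in with the fingertips, and took the hand away. I handed the job in at 32.7 s; no verdict was reported.

**Finding the notch:** I slid the closed fingertips along the rim at about 4–6 N. Contact was lost between about +3° and −5°, so I entered the notch near −26° and touched both side walls gently to centre in it.

**Pressing the key:** With the hand tilted 12° the key did not move under as much as about 9 N. I never found out why. I backed off and tilted the hand to 26°. The key then gave way at about 6 N radially, and the cap came up.

**Last checks:**
- **Cap:** the side picture shows the hub about 5 pixels higher. A 10 mm lift would be 4.5 pixels.
- **Label roll:** it is still on its reel in the side picture.
- **Bystanders:** those I could see look unmoved. The arm hid the scale and most of the unwinder from the top camera, and I did not measure any of them.
- **Hand:** it was about 160 mm out from the axis with its tip about 200 mm up, and the wrist force was at noise level.
- **Key return:** I could not see or measure the key springing back; I only know nothing is pressing on it.

**Problems along the way:**
- **Fingertip position:** in the pictures the fingertips end about 25 mm short of the reported TCP. My first approach therefore passed over the rim without touching it, and I corrected the height after that.
- **Joint limit:** the last joint reached its limit during the first slide, and the tip slid about 28 mm sideways. I felt no contact force afterwards, then turned the hand half a turn and felt the rim again.

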